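# Clamp two dial indicators and exercise their plungers

### The job

Two dial indicators, a large and a small one, stand contact point up in their checking stands, their clamp screws still slack. Take the flag-handle driver out of its block, turn both slotted clamp screws clockwise until they are tight against their stops, and stand the driver back in its block. Then exercise the indicators, in either order: press each plunger gently all the way down to its stop and let it spring fully up again; turn the screws only with the driver and leave everything else where it stands.

Things in the scene. Friction and masses are not known exactly. Their poses are not given: they have to be found in the camera images.
- stand_large: checking stand of the large dial indicator, fixed: steel base 100 (x) x 84 (y) x 14 mm, column at its back, flat bracket 64 x 40 mm with its top 123 mm above the bench. The indicator (dial 57 mm across, facing the stand's -x) hangs under the bracket, stem up through it. Origin: centre of the base's underside, z up. Plunger axis at x = -14 mm, screw axis at x = +14 mm, both y = 0
- contact_large (a point): contact point of the large indicator: round flat steel button 11 mm across, 4 mm thick, on a 4.4 mm rod, the topmost part of the large stand. This point: centre of its upper face, 147 mm above the bench when the plunger is up; z up
- plunger_large (a joint): spring plunger of the large indicator, m: 0 = fully up, grows as the contact point is pressed straight down, hard stop at 0.01. The spring pushes back with about 2 N at the top, up to 5 N at the stop, and lifts the plunger again when it is let go
- slot_large (a point): head of the captive clamp screw on the large stand's bracket: steel disc 22 mm across, 8 mm high, with one straight slot 5.5 mm wide, 5 mm deep right across it (mouth chamfered 1 mm). This point: middle of the slot's floor, 126 mm above the bench; x runs along the slot, z up; turns with the screw. Its axis is 28 mm behind (+x of the stand) the plunger's
- screw_large (a joint): clamp screw of the large stand, rad: grows as it is turned clockwise seen from above; slack (0 to 0.5) at the start, tight at its stop at 1.5; stays where it is left (friction 0.04 N m); does not rise or sink. Its slot lies 0.75 rad counter-clockwise of the stand's x axis at 0 and 0.75 rad clockwise of it at the stop
- maxhand_large (a joint): maximum hand of the large dial, rad: a loose second hand that the pointer pushes on clockwise as the plunger goes down and that stays at the largest reading; 0 at the start, about 5.1 after a full stroke to the stop
- stand_small: checking stand of the small dial indicator, fixed: steel base 100 (x) x 84 (y) x 14 mm, column at its back, flat bracket 64 x 40 mm with its top 106 mm above the bench. The indicator (dial 40 mm across, facing the stand's -x) hangs under the bracket, stem up through it. Origin: centre of the base's underside, z up. Plunger axis at x = -14 mm, screw axis at x = +14 mm, both y = 0
- contact_small (a point): contact point of the small indicator: round flat steel button 11 mm across, 4 mm thick, on a 4.4 mm rod, the topmost part of the small stand. This point: centre of its upper face, 126 mm above the bench when the plunger is up; z up
- plunger_small (a joint): spring plunger of the small indicator, m: 0 = fully up, grows as the contact point is pressed straight down, hard stop at 0.006. The spring pushes back with about 2 N at the top, up to 5 N at the stop, and lifts the plunger again when it is let go
- slot_small (a point): head of the captive clamp screw on the small stand's bracket: steel disc 22 mm across, 8 mm high, with one straight slot 5.5 mm wide, 5 mm deep right across it (mouth chamfered 1 mm). This point: middle of the slot's floor, 109 mm above the bench; x runs along the slot, z up; turns with the screw. Its axis is 28 mm behind (+x of the stand) the plunger's
- screw_small (a joint): clamp screw of the small stand, rad: grows as it is turned clockwise seen from above; slack (0 to 0.5) at the start, tight at its stop at 1.5; stays where it is left (friction 0.04 N m); does not rise or sink. Its slot lies 0.75 rad counter-clockwise of the stand's x axis at 0 and 0.75 rad clockwise of it at the stop
- maxhand_small (a joint): maximum hand of the small dial, rad: a loose second hand that the pointer pushes on clockwise as the plunger goes down and that stays at the largest reading; 0 at the start, about 3.75 after a full stroke to the stop
- driver_grip (a point): centre of the flat black handle, 36 (x) x 14 (y) x 40 (z) mm, of the loose flag-handle driver (97 mm long, 0.09 kg); grip it across the 14 mm. z along the driver, up; x along the width of handle and blade. Under the handle: round black flange 30 mm across (underside 32 mm below this point), 8 mm shaft, flat blade 14 (x) x 3 (y) mm whose end is 77 mm below this point
- driver_tip (a point): middle of the end of the driver's blade, 77 mm below driver_grip, same axes: the blade is in line with a screw's slot when their x axes are parallel (either way round). In the slot it has 1.25 mm of play to each side and 0.18 rad in turn, and a gripped handle gives a little too, so the hand turns some 0.2 to 0.4 rad more than the screw
- hole (a point): mouth of the driver's hole in the middle of the top of its block: 18 mm across, chamfered 2.5 mm, 50 mm deep. Block: dark steel, fixed, 66 (x) x 44 (y) x 58 (high) mm, a 6 mm bit standing up 6 mm at 22 mm to either side in x. The driver starts upright in it at any turn, flange on the block's top, driver_grip 90 mm and blade end 13 mm above the bench
- alcohol_bottle: bystander, loose: white bottle, red cap, 74 mm across, 184 mm high; origin: centre of its underside
- master_ring: bystander, loose: steel setting ring lying flat, 76 mm across, 25 mm high; origin: centre of its underside
- bronze_bush: bystander, loose: flanged bronze bush, 47 mm across, 32 mm high; origin: centre of its underside
- grease_tub: bystander, loose: white tub with lid, 76 mm across, 58 mm high; origin: centre of its underside
There are look-alikes about, which are no part of the job. Of the things shaped like the part that bears driver_grip, the black one is meant.

How it is judged:
By the outcome, as a careful person would: the job done as asked, in the order asked, and still so for the second after the job is handed in, with the robot touching nothing.
It also fails if it takes over 67 s, if anything falls off the work surface, if the arm or the gripper's body presses on something with over 40 N, if the wrist force passes 120 N, or if a joint passes its speed limit or range.

### The arm

A 7-joint arm with a two-finger parallel gripper is mounted at the origin on a cart in front of the work surface, level with it; the furniture and walls round the work are solid. World frame = base frame: x ahead of the robot, y to its left, z up, the work surface at z = 0. Lengths are in mm, angles in rad, forces in N, time in s.
With the tool pointing down it reaches from about 400 to 850 mm from the base axis. Payload 4.4 kg.
Tool frame: the origin (TCP) lies at the very end of the fingers, on their centre line; the grasp point (between the pads) lies 19 mm behind it; z points along the fingers, y is the line along which they close (so a half turn about z gives the same grasp; the last joint's range is limited). The gripper opens to 94 mm and grips with 3 to 60 N. Pads are 16 mm wide; open, the fingers measure 119 mm over their backs; the gripper's body (75 mm by 177 mm) begins 78 mm behind the grasp point.
Start: joints at [1.257, 0.628, 0.038, 1.517, -0.027, 0.996, -0.02], TCP at [159.456, -630.153, 172.978] pointing down, gripper open.
Joint ranges: [-3.06, 3.06], [-0.37, 2.12], [-1.25, 1.32], [0.18, 2.47], [-1.1, 4.24], [0.23, 1.98], [-2.94, 2.94]. Speed limits (rad/s): [2.57, 2.57, 3.14, 3.14, 3.14, 3.14, 3.14].

### API

Orientations are given as a 3x3 rotation matrix whose columns are the frame's x, y, z axes.
In Python, from bench import bot, optics gives the robot as it stands.
- The arm moves only by the tool play_rows, never from a script. Its argument "rows" is a list of rows, each an object with "linear": the shift along the tool's x, y, z as a fraction of full scale, a list of three; "turn": the turn, a rotation vector about the tool's x, y, z as a fraction of full scale, a list of three. A call has exactly 5 rows; each row shifts and turns the commanded pose from where the row before left it, along the tool's axes as they then stand; what a row does not reach is not made up. Full scale, the value 1, is 0.04 m for a shift and 4 degrees for a turn. A row lasts 1/10 s, in which the tool goes at most 50 mm and 8.59 degrees, less where a joint would pass 70% of its speed; a pose out of reach is approached as far as the arm can. A call with a number of a shift or a turn outside -1 to 1 is refused whole. A call with a gripper value outside its range is refused whole. "gripper" is the opening, from 0 (shut) to 1 (fully open), set as the call begins (left out, the last holds). The fingers move at their own pace and stop on an object; "newtons" is the grip in N (left out, the last holds). Time passes only in rows, so rows that do not move let the fingers close, or fill a call up. It gives the time, the measured TCP pose, the force, the opening and the grip force at its end, in the units of the state.
- bot.state(): the state, without advancing time (a new reading comes with each control period).
- optics.grab_frame(name): name is "side" or "top" or "wrist"; returns a dict with "color" (480x640x3 uint8, blue, green, red), "mtx" (3x3 intrinsics, pixels), "cam_to_world" (4x4, takes a point from camera to world coordinates). Camera axes: x right, y down, z forward; pixel columns grow to the right and rows downward; lengths in mm; the calibration is good to about 2 mm. A picture is of the moment at which its call begins. There is no depth.
- bot.sign_off(): hands the job in; it is judged then, once.
The state is a dict: "time": time; "q": joint angles; "qd": joint speeds; "joint_efforts": joint torques, N m; "tool_pos": TCP position; "tool_rot": TCP orientation; "wrist_force": force on the tool from outside, world axes, zero at the start; "wrist_torque": the same for the moment, N m; "gripper_width": finger opening in mm; "grip_force": force on a finger pad.
Only numpy, scipy, OpenCV 4.12 (cv2) and the standard library are available. Lean on these libraries where they do the work, as an engineer would, in place of code of your own. Each camera call takes 0.05 s, during which the arm holds its last target. There are 200 camera calls.

## Working session

There is one attempt and no reset: what is moved stays moved. The work goes in short steps, Python scripts to look and compute and a tool call to move; the robot and the scene stay as the last step left them, time stands still between calls to the robot, and variables do not carry over. Pictures are saved under pics/ and viewed, at most 10 in all, crops included, and the job is handed in when it is done.

Besides the shell and the picture viewer there is one more tool, called as name([rows], argument=value, ...), one row to a line, values as JSON. play_rows: Moves the arm, as the interface text tells. Its arguments: {"type":"object","properties":{"rows":{"type":"array"},"gripper":{"type":"number"},"newtons":{"type":"number"}},"required":["rows"]}

```bash
mkdir -p pics; ls; python3 - <<'E'
from bench import bot, optics
import cv2
s=bot.state(); print({k:s[k] for k in('time','tool_pos','tool_rot','gripper_width','wrist_force')})
for n in('side','top'):
    f=optics.grab_frame(n); cv2.imwrite(f'pics/{n}0.png',f['color']); print(n,f['mtx'],f['cam_to_world'])
E
```

```text
pics
{'time': 0.0, 'tool_pos': array([ 159.25970558, -629.43842721,  172.08308712]), 'tool_rot': array([[ 9.69455905e-01,  2.45265157e-01, -5.01641370e-04],
       [ 2.45265666e-01, -9.69454240e-01,  1.79693104e-03],
       [-4.55937786e-05, -1.86508082e-03, -9.99998260e-01]]), 'gripper_width': 94.07522192606473, 'wrist_force': array([-0.27630435, -0.03039569, -0.41827567])}
side [[436.20693852   0.         311.89080951]
 [  0.         436.20693852 237.51741151]
 [  0.           0.           1.        ]] [[-5.55323359e-01 -4.60312539e-01  6.92624237e-01 -6.04933748e+01]
 [-8.31281133e-01  2.82966056e-01 -4.78436922e-01  3.60064187e+02]
 [ 2.42413655e-02 -8.41452659e-01 -5.39786790e-01  5.75983979e+02]
 [ 0.00000000e+00  0.00000000e+00  0.00000000e+00  1.00000000e+00]]
top [[551.24993365   0.         321.46643765]
 [  0.         551.24993365 229.867339  ]
 [  0.           0.           1.        ]] [[ 3.65537657e-03 -9.78905866e-01  2.04279083e-01  2.75692366e+02]
 [-9.99991467e-01 -3.18515960e-03  2.63058734e-03 -3.19257697e+01]
 [-1.92443590e-03 -2.04286956e-01 -9.78909156e-01  1.30545349e+03]
 [ 0.00000000e+00  0.00000000e+00  0.00000000e+00  1.00000000e+00]]
```

View pics/top0.png

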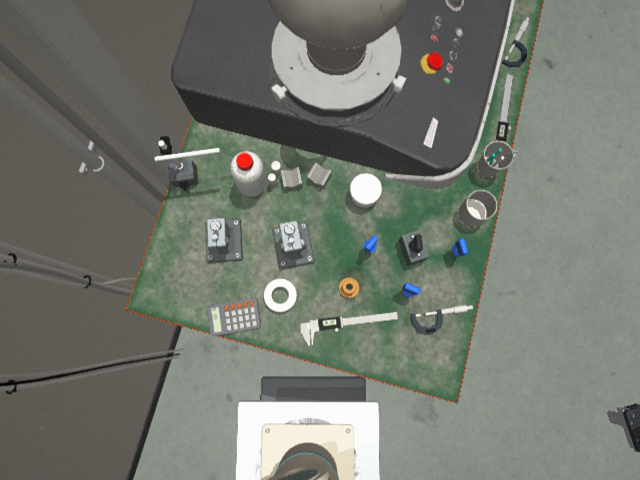

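View pics/side0.png

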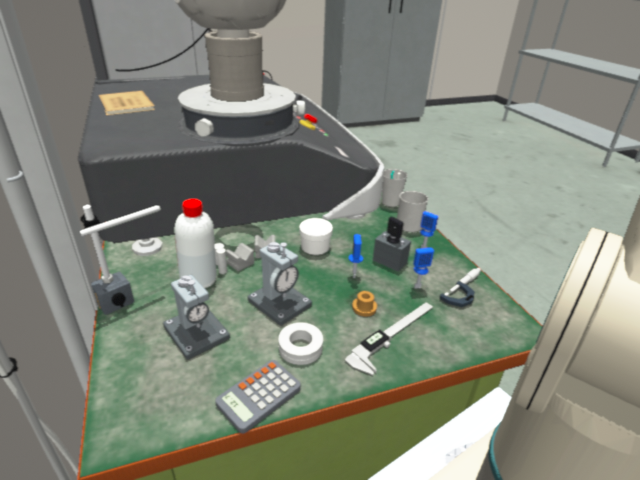

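The top view shows the small stand at about (222,238), the large stand at (292,242), and the black driver in its block at (415,245). The side view agrees, with dials facing the robot. I'll magnify both.

```bash
python3 - <<'E'
import cv2,numpy as np
t=cv2.imread('pics/top0.png')
a=cv2.resize(t[205:275,195:325],None,fx=6,fy=6,interpolation=cv2.INTER_CUBIC)
cv2.imwrite('pics/c1.png',a)
b=cv2.resize(t[225:275,385:440],None,fx=6,fy=6,interpolation=cv2.INTER_CUBIC)
s=cv2.imread('pics/side0.png')
c=cv2.resize(s[210:280,365:445],None,fx=5,fy=5,interpolation=cv2.INTER_CUBIC)
o=np.zeros((350,740,3),np.uint8);o[:300,:330]=b;o[:350,335:735]=c
cv2.imwrite('pics/c2.png',o)
E
```

```text
(no output)
```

View pics/c1.png

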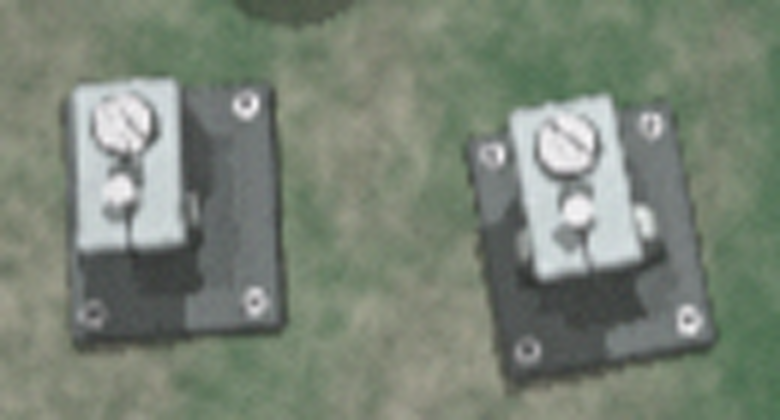

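View pics/c2.png

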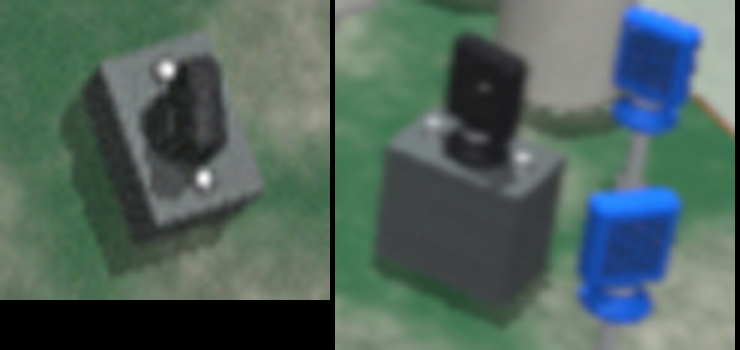

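The crops show the screw heads at c1 (123,123) and (568,144), contacts at (120,190) and (578,208), base screws around them, and block bits at c2 (167,69) and (204,178). I'll convert these to world coordinates.

```bash
cat > h.py <<'E'
from bench import bot, optics
import cv2, numpy as np, json, sys
def ray(f,uv,z):
    T=f['cam_to_world']; d=T[:3,:3]@np.linalg.inv(f['mtx'])@[uv[0],uv[1],1.]
    p=T[:3,3]; return p+d*(z-p[2])/d[2]
def proj(f,P):
    T=np.linalg.inv(f['cam_to_world']); c=T[:3,:3]@np.array(P,float)+T[:3,3]; u=f['mtx']@c; return u[:2]/u[2]
def yaw(R): return np.arctan2(R[1,0],R[0,0])
def rows(goal,psi=None,n=5,ret=False):
    """print tool-axis rows taking TCP to goal with tool-x yaw psi (tool down)"""
    s=bot.state(); p=np.array(s['tool_pos']); a=yaw(s['tool_rot']); psi=a if psi is None else psi
    d=(np.array(goal)-p)/n; da=(psi-a)/n
    for i in range(n):
        y=a+da*i; ex=[np.cos(y),np.sin(y),0]; ey=[np.sin(y),-np.cos(y),0]
        print([round(float(v),3) for v in (d@ex/40,d@ey/40,-d[2]/40)], 'turn z',round(float(np.degrees(-da)/4),3))
def st():
    s=bot.state(); print('t',round(s['time'],2),'p',np.round(s['tool_pos'],1),'yaw',round(float(yaw(s['tool_rot'])),3),'zax',np.round(np.array(s['tool_rot'])[:,2],3),'q',np.round(s['q'],2),'w',round(s['gripper_width'],1),'g',round(float(s['grip_force']),1),'F',np.round(s['wrist_force'],1),'M',np.round(s['wrist_torque'],2))
E
python3 - <<'E'
from h import *
f=optics.grab_frame('top')
c1=lambda u,v,z:ray(f,(195+(u+.5)/6-.5,205+(v+.5)/6-.5),z)
c2=lambda u,v,z:ray(f,(385+(u+.5)/6-.5,225+(v+.5)/6-.5),z)
for n,sc,ct,hs,zs,zc in(('small',(123,123),(120,190),[(246,104),(255,301)],114,126),('large',(568,144),(578,208),[(651,125),(688,320)],131,147)):
    S=c1(*sc,zs);C=c1(*ct,zc);H=[c1(*h,14) for h in hs]
    d=S-C;e=H[0]-H[1]
    print(n,'S',S.round(1),'C',C.round(1),'dist',np.hypot(*d[:2]).round(1),'yaw',np.arctan2(d[1],d[0]).round(3),np.arctan2(e[1],e[0]).round(3))
a,b=c2(167,69,64),c2(204,178,64);print('bits',a,b,(a+b)/2,np.hypot(*(a-b)[:2]))
print('handle top',c2(203,70,110),c2(212,135,110))
f=optics.grab_frame('wrist');print(f['cam_to_world'],f['mtx']);st()
E
```

```text
small S [534.4 206.7 114. ] C [506.8 204.3 126. ] dist 27.6 yaw 0.086 0.08
large S [523.4  41.4 131. ] C [496.7  36.5 147. ] dist 27.1 yaw 0.183 0.194
bits [ 520.86885312 -237.3227821    64.        ] [ 478.72032633 -250.10324815   64.        ] [ 499.79458972 -243.71301513   64.        ] 44.04359912220213
handle top [ 511.45236514 -242.95199975  110.        ] [ 487.16979667 -245.46756451  110.        ]
[[ 2.44654862e-01 -9.30889388e-01 -2.71272826e-01  2.39381739e+02]
 [-9.69609741e-01 -2.35165558e-01 -6.74841467e-02 -6.09775973e+02]
 [-9.73749535e-04  2.79539100e-01 -9.60133815e-01  3.83803735e+02]
 [ 0.00000000e+00  0.00000000e+00  0.00000000e+00  1.00000000e+00]] [[337.90658224   0.         316.4314001 ]
 [  0.         337.90658224 239.03077435]
 [  0.           0.           1.        ]]
t 0.2 p [ 159.3 -629.7  172.4] yaw 0.248 zax [-0.     0.001 -1.   ] q [ 1.26  0.63  0.04  1.52 -0.03  1.   -0.02] w 93.9 g 0.0 F [-0.   0.6 -0.2] M [ 0.05 -0.03  0.01]
```

Stand yaws are about 0.083 (small) and 0.19 (large), and the hole is at (500,-244). To leave joint 7 room for turning both screws clockwise, I'll grip with tool-x yaw near 3.24. First I translate above the block, then turn.

play_rows([
  {"linear": [0.707, -0.484, -0.047], "turn": [0, 0, 0]},
  {"linear": [0.707, -0.484, -0.047], "turn": [0, 0, 0]},
  {"linear": [0.707, -0.484, -0.047], "turn": [0, 0, 0]},
  {"linear": [0.707, -0.484, -0.047], "turn": [0, 0, 0]},
  {"linear": [0.707, -0.484, -0.047], "turn": [0, 0, 0]},
], gripper=0.45, newtons=40)

```text
time: 0.7
tool_pos: [273.5, -500.4, 182.4]
tool_rot: [[0.969, 0.245, -0.0], [0.245, -0.969, 0.0], [0.0, -0.0, -1.0]]
wrist_force: [0.2, 0.3, -0.4]
gripper_width: 57.5
grip_force: 0.0
```

play_rows([
  {"linear": [0.707, -0.484, -0.047], "turn": [0, 0, 0]},
  {"linear": [0.707, -0.484, -0.047], "turn": [0, 0, 0]},
  {"linear": [0.707, -0.484, -0.047], "turn": [0, 0, 0]},
  {"linear": [0.707, -0.484, -0.047], "turn": [0, 0, 0]},
  {"linear": [0.707, -0.484, -0.047], "turn": [0, 0, 0]},
])

```text
time: 1.2
tool_pos: [386.8, -371.9, 191.8]
tool_rot: [[0.969, 0.245, -0.0], [0.245, -0.969, 0.0], [-0.0, -0.0, -1.0]]
wrist_force: [0.4, -1.2, 0.7]
gripper_width: 42.2
grip_force: 0.0
```

play_rows([
  {"linear": [0.707, -0.484, -0.047], "turn": [0, 0, 0]},
  {"linear": [0.707, -0.484, -0.047], "turn": [0, 0, 0]},
  {"linear": [0.707, -0.484, -0.047], "turn": [0, 0, 0]},
  {"linear": [0.707, -0.484, -0.047], "turn": [0, 0, 0]},
  {"linear": [0.707, -0.484, -0.047], "turn": [0, 0, 0]},
])

```text
time: 1.7
tool_pos: [500.2, -243.4, 201.2]
tool_rot: [[0.969, 0.245, -0.0], [0.245, -0.969, -0.0], [-0.0, -0.0, -1.0]]
wrist_force: [-0.0, 0.5, -0.4]
gripper_width: 42.2
grip_force: 0.0
```

play_rows([
  {"linear": [0, 0, 0], "turn": [0, 0, -1]},
  {"linear": [0, 0, 0], "turn": [0, 0, -1]},
  {"linear": [0, 0, 0], "turn": [0, 0, -1]},
  {"linear": [0, 0, 0], "turn": [0, 0, -1]},
  {"linear": [0, 0, 0], "turn": [0, 0, -1]},
])

```text
time: 2.2
tool_pos: [499.3, -244.5, 201.1]
tool_rot: [[0.825, 0.564, -0.0], [0.564, -0.825, 0.0], [-0.0, -0.0, -1.0]]
wrist_force: [-0.3, 0.3, 0.5]
gripper_width: 42.3
grip_force: 0.0
```

play_rows([
  {"linear": [0, 0, 0], "turn": [0, 0, -1]},
  {"linear": [0, 0, 0], "turn": [0, 0, -1]},
  {"linear": [0, 0, 0], "turn": [0, 0, -1]},
  {"linear": [0, 0, 0], "turn": [0, 0, -1]},
  {"linear": [0, 0, 0], "turn": [0, 0, -1]},
])

```text
time: 2.7
tool_pos: [499.3, -244.6, 201.1]
tool_rot: [[0.583, 0.813, -0.0], [0.813, -0.583, 0.0], [-0.0, -0.0, -1.0]]
wrist_force: [-0.3, 0.8, 0.7]
gripper_width: 42.4
grip_force: 0.0
```

play_rows([
  {"linear": [0, 0, 0], "turn": [0, 0, -1]},
  {"linear": [0, 0, 0], "turn": [0, 0, -1]},
  {"linear": [0, 0, 0], "turn": [0, 0, -1]},
  {"linear": [0, 0, 0], "turn": [0, 0, -1]},
  {"linear": [0, 0, 0], "turn": [0, 0, -1]},
])

```text
time: 3.2
tool_pos: [499.3, -244.6, 201.0]
tool_rot: [[0.27, 0.963, -0.0], [0.963, -0.27, 0.0], [0.0, -0.0, -1.0]]
wrist_force: [0.4, -0.2, -0.2]
gripper_width: 42.1
grip_force: 0.0
```

play_rows([
  {"linear": [0, 0, 0], "turn": [0, 0, -1]},
  {"linear": [0, 0, 0], "turn": [0, 0, -1]},
  {"linear": [0, 0, 0], "turn": [0, 0, -1]},
  {"linear": [0, 0, 0], "turn": [0, 0, -1]},
  {"linear": [0, 0, 0], "turn": [0, 0, -1]},
])

```text
time: 3.7
tool_pos: [499.3, -244.6, 201.1]
tool_rot: [[-0.076, 0.997, -0.0], [0.997, 0.076, 0.0], [0.0, -0.0, -1.0]]
wrist_force: [-0.1, -0.6, 0.3]
gripper_width: 42.5
grip_force: 0.0
```

play_rows([
  {"linear": [0, 0, 0], "turn": [0, 0, -1]},
  {"linear": [0, 0, 0], "turn": [0, 0, -1]},
  {"linear": [0, 0, 0], "turn": [0, 0, -1]},
  {"linear": [0, 0, 0], "turn": [0, 0, -1]},
  {"linear": [0, 0, 0], "turn": [0, 0, -1]},
])

```text
time: 4.2
tool_pos: [499.3, -244.7, 201.0]
tool_rot: [[-0.412, 0.911, -0.0], [0.911, 0.412, 0.0], [0.0, -0.0, -1.0]]
wrist_force: [-0.6, 0.2, 0.7]
gripper_width: 42.4
grip_force: 0.0
```

play_rows([
  {"linear": [0, 0, 0], "turn": [0, 0, -1]},
  {"linear": [0, 0, 0], "turn": [0, 0, -1]},
  {"linear": [0, 0, 0], "turn": [0, 0, -1]},
  {"linear": [0, 0, 0], "turn": [0, 0, -1]},
  {"linear": [0, 0, 0], "turn": [0, 0, -1]},
])

```text
time: 4.7
tool_pos: [499.3, -244.7, 201.1]
tool_rot: [[-0.699, 0.715, -0.0], [0.715, 0.699, 0.0], [0.0, -0.0, -1.0]]
wrist_force: [-0.5, -0.7, -0.5]
gripper_width: 42.7
grip_force: 0.0
```

play_rows([
  {"linear": [0, 0, 0], "turn": [0, 0, -1]},
  {"linear": [0, 0, 0], "turn": [0, 0, -1]},
  {"linear": [0, 0, 0], "turn": [0, 0, -1]},
  {"linear": [0, 0, 0], "turn": [0, 0, -1]},
  {"linear": [0, 0, 0], "turn": [0, 0, -1]},
])

```text
time: 5.2
tool_pos: [499.2, -244.7, 201.0]
tool_rot: [[-0.901, 0.433, -0.0], [0.433, 0.901, -0.0], [0.0, -0.0, -1.0]]
wrist_force: [0.6, 0.5, -1.0]
gripper_width: 42.1
grip_force: 0.0
```

play_rows([
  {"linear": [0, 0, 0], "turn": [0, 0, -1]},
  {"linear": [0, 0, 0], "turn": [0, 0, -1]},
  {"linear": [0, 0, 0], "turn": [0, 0, -1]},
  {"linear": [0, 0, 0], "turn": [0, 0, -1]},
  {"linear": [0, 0, 0], "turn": [0, 0, -1]},
])

```text
time: 5.7
tool_pos: [499.2, -244.7, 201.0]
tool_rot: [[-0.995, 0.099, -0.0], [0.099, 0.995, 0.0], [0.0, -0.0, -1.0]]
wrist_force: [-0.6, 0.1, -0.4]
gripper_width: 42.4
grip_force: 0.0
```

```bash
python3 - <<'E'
from h import *
st(); f=optics.grab_frame('wrist'); np.save('pics/w1T.npy',f['cam_to_world'])
u,v=proj(f,(500,-244,90)); print(u,v)
x0,y0=int(u)-100,int(v)-80; x0=max(0,min(x0,440)); y0=max(0,min(y0,320)); print(x0,y0)
cv2.imwrite('pics/w1.png',f['color']); cv2.imwrite('pics/w1c.png',cv2.resize(f['color'][y0:y0+150,x0:x0+200],None,fx=4,fy=4,interpolation=cv2.INTER_CUBIC))
E
```

```text
t 5.7 p [ 499.2 -244.7  201. ] yaw 3.043 zax [-0.  0. -1.] q [ 0.88  0.55 -0.74  1.73  0.43  1.03  1.46] w 42.4 g 0.0 F [-0.6  0.1 -0.4] M [ 0.03 -0.15 -0.01]
317.2334010348294 226.9004678462221
217 146
```

View pics/w1c.png

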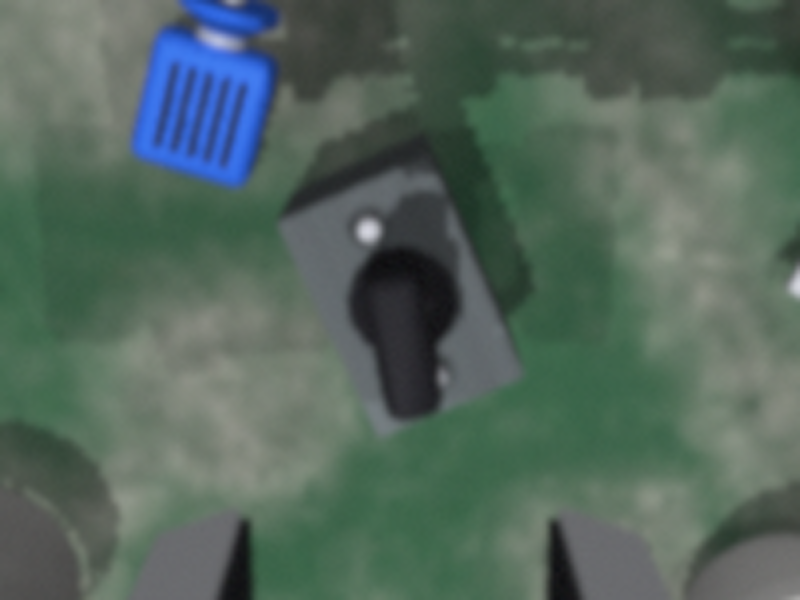

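The wrist view shows the block with the black driver flange at crop (405,303) and handle running from (398,283) to (414,410). Image down is world +x. I'll fit a silhouette model to get handle yaw and position.

```bash
cat >> h.py <<'E'
def fitdrv(img,f,x0,zg,size=60):
    from scipy.optimize import minimize
    g=img.max(2); c=proj(f,(x0[0],x0[1],zg)).astype(int); K=4
    a,b=c-size; sub=cv2.resize(g[b:b+2*size,a:a+2*size],None,fx=K,fy=K,interpolation=cv2.INTER_CUBIC)
    m=(sub<52).astype(np.uint8)
    def model(p):
        o=np.zeros_like(m); R=np.array([[np.cos(p[2]),-np.sin(p[2])],[np.sin(p[2]),np.cos(p[2])]])
        box=[np.r_[p[:2]+R@[sx*17.5,sy*6.5],zg+sz*19.5] for sx in(-1,1) for sy in(-1,1) for sz in(-1,1)]
        fl=[np.r_[p[0]+15*np.cos(t),p[1]+15*np.sin(t),zz] for t in np.linspace(0,6.28,40) for zz in(zg-32,zg-24)]
        for P in(box,fl):
            q=np.array([(proj(f,v)-[a,b]+.5)*K-.5 for v in P],np.float32)
            cv2.fillConvexPoly(o,cv2.convexHull(q).astype(np.int32),1)
        return o
    cost=lambda p:1-(model(p)&m).sum()/((model(p)|m).sum()+1)
    best=min((minimize(cost,[x0[0],x0[1],y],method='Nelder-Mead',options=dict(initial_simplex=[[x0[0]+i,x0[1]+j,y+k] for i,j,k in((-3,-3,-.1),(3,0,0),(0,3,0),(0,0,.2))])) for y in x0[2]),key=lambda r:r.fun)
    return best.x,best.fun,m,model(best.x)
E
python3 - <<'E'
from h import *
f=dict(mtx=optics.grab_frame('wrist')['mtx'],cam_to_world=np.load('pics/w1T.npy'))
x,c,m,mm=fitdrv(cv2.imread('pics/w1.png'),f,(500,-244,(-.3,0,.2,.4)),90); print(x,c)
F=dict(cam_to_world=f['cam_to_world'],mtx=f['mtx'])
for uv in((368,231),(445,378)): print(ray(F,(217+(uv[0]+.5)/4-.5,146+(uv[1]+.5)/4-.5),64))
s=bot.state(); rows((x[0],x[1],s['tool_pos'][2]),np.pi+x[2])
E
```

```text
[ 5.00809275e+02 -2.43271030e+02  1.58872881e-02] 0.408038298819862
[ 480.50189917 -251.03793127   64.        ]
[ 522.27107658 -234.65409424   64.        ]
[-0.007, 0.008, -0.0] turn z -0.336
[-0.007, 0.008, -0.0] turn z -0.336
[-0.007, 0.008, -0.0] turn z -0.336
[-0.008, 0.007, -0.0] turn z -0.336
[-0.008, 0.007, -0.0] turn z -0.336
```

```bash
python3 - <<'E'
from h import *
f=dict(mtx=optics.grab_frame('wrist')['mtx'],cam_to_world=np.load('pics/w1T.npy'))
img=cv2.imread('pics/w1.png')
R=lambda u,v,z:ray(f,(217+(u+.5)/4-.5,146+(v+.5)/4-.5),z)
a,b=R(396,275,110),R(414,415,110); print(a,b,np.hypot(*(b-a)[:2]),np.arctan2(*(b-a)[1::-1]),(a+b)/2)
o=cv2.resize(img[146:296,217:417],None,fx=4,fy=4,interpolation=cv2.INTER_CUBIC)
g=np.clip((o[200:450,300:520].astype(float)-15)*3.5,0,255).astype(np.uint8)
g=cv2.resize(g,None,fx=2.4,fy=2.4)
# overlays: yaw models
def P(X): return ((proj(f,X)-[217,146]+.5)*4-.5-[300,200])*2.4
for yw,col in((0.02,(0,0,255)),(0.12,(0,255,255))):
    c,s=np.cos(yw),np.sin(yw)
    for z in(110,):
        q=[P((500.5+c*i-s*j,-243.5+s*i+c*j,z)) for i,j in((-18,-7),(18,-7),(18,7),(-18,7))]
        cv2.polylines(g,[np.array(q).astype(np.int32)],True,col,1)
q=[P((500.5+15*np.cos(t),-243.5+15*np.sin(t),66)) for t in np.linspace(0,6.28,40)]
cv2.polylines(g,[np.array(q).astype(np.int32)],True,(255,255,0),1)
cv2.imwrite('pics/w1d.png',g)
E
```

```text
[ 483.08365393 -243.83977321  110.        ] [ 516.92907739 -242.97938279  110.        ] 33.85635776107709 0.02541570067634476 [ 500.00636566 -243.409578    110.        ]
```

View pics/w1d.png

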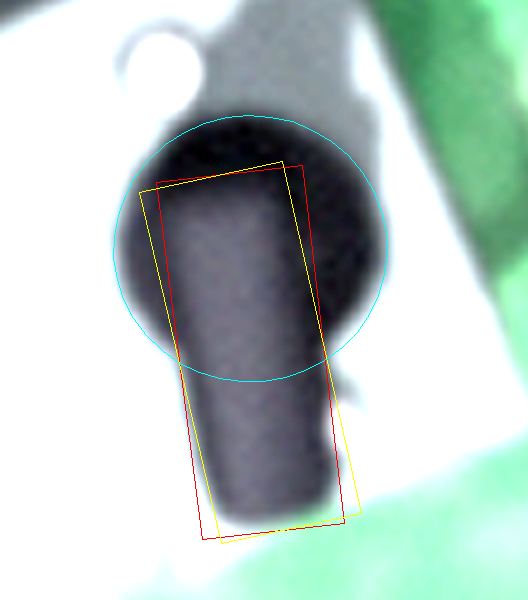

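The overlay (red yaw 0.02, yellow 0.12) puts the handle yaw at about 0.04 with its centre near (500,-243.5). Next: align, descend, and grip.

play_rows([
  {"linear": [-0.004, 0.006, 0.4], "turn": [0, 0, -0.39]},
  {"linear": [-0.004, 0.006, 0.5], "turn": [0, 0, -0.39]},
  {"linear": [-0.004, 0.006, 0.5], "turn": [0, 0, -0.39]},
  {"linear": [-0.004, 0.006, 0.5], "turn": [0, 0, -0.39]},
  {"linear": [-0.004, 0.006, 0.3], "turn": [0, 0, -0.39]},
])

```text
time: 6.35
tool_pos: [499.5, -243.3, 111.8]
tool_rot: [[-0.999, -0.035, -0.002], [-0.035, 0.999, 0.0], [0.002, 0.001, -1.0]]
wrist_force: [0.5, 0.4, 0.0]
gripper_width: 42.4
grip_force: 0.0
```

play_rows([
  {"linear": [0, 0, 0.3], "turn": [0, 0, 0]},
  {"linear": [0, 0, 0.3], "turn": [0, 0, 0]},
  {"linear": [0, 0, 0.25], "turn": [0, 0, 0]},
  {"linear": [0, 0, 0.125], "turn": [0, 0, 0]},
  {"linear": [0, 0, 0], "turn": [0, 0, 0]},
])

```text
time: 6.85
tool_pos: [500.0, -243.3, 73.6]
tool_rot: [[-0.999, -0.035, -0.001], [-0.035, 0.999, 0.0], [0.001, 0.0, -1.0]]
wrist_force: [-0.2, -0.8, 0.4]
gripper_width: 42.3
grip_force: 0.0
```

play_rows([
  {"linear": [0, 0, 0], "turn": [0, 0, 0]},
  {"linear": [0, 0, 0], "turn": [0, 0, 0]},
  {"linear": [0, 0, 0], "turn": [0, 0, 0]},
  {"linear": [0, 0, 0], "turn": [0, 0, 0]},
  {"linear": [0, 0, 0], "turn": [0, 0, 0]},
], gripper=0.0, newtons=45)

```text
time: 7.35
tool_pos: [500.4, -243.6, 74.5]
tool_rot: [[-0.999, -0.035, 0.0], [-0.035, 0.999, -0.0], [-0.0, -0.0, -1.0]]
wrist_force: [0.1, -1.4, 0.9]
gripper_width: 12.6
grip_force: 44.9
```

play_rows([
  {"linear": [0, 0, -0.4], "turn": [0, 0, 0]},
  {"linear": [0, 0, -0.85], "turn": [0, 0, 0]},
  {"linear": [0, 0, -0.95], "turn": [0, 0, 0]},
  {"linear": [0, 0, -0.95], "turn": [0, 0, 0]},
  {"linear": [0, 0, -0.6], "turn": [0, 0, 0]},
])

```text
time: 7.85
tool_pos: [501.3, -243.4, 226.9]
tool_rot: [[-0.999, -0.035, 0.003], [-0.035, 0.999, -0.001], [-0.003, -0.001, -1.0]]
wrist_force: [0.4, 1.1, -0.7]
gripper_width: 12.6
grip_force: 44.9
```

```bash
python3 - <<'E'
from h import *
st(); rows((523.8,41.6,226),4.02-2*np.pi*(bot.state()['tool_rot'][1][0]<0),15)
E
```

```text
t 7.85 p [ 501.3 -243.4  226.9] yaw -3.107 zax [ 0.003 -0.001 -1.   ] q [ 0.91  0.53 -0.8   1.7   0.42  1.09  1.59] w 12.6 g 44.9 F [ 0.4  1.1 -0.7] M [ 0.05 -0.18  0.04]
[-0.054, 0.473, 0.001] turn z -0.805
[-0.081, 0.47, 0.001] turn z -0.805
[-0.107, 0.464, 0.001] turn z -0.805
[-0.133, 0.458, 0.001] turn z -0.805
[-0.158, 0.449, 0.001] turn z -0.805
[-0.183, 0.44, 0.001] turn z -0.805
[-0.208, 0.429, 0.001] turn z -0.805
[-0.232, 0.416, 0.001] turn z -0.805
[-0.255, 0.403, 0.001] turn z -0.805
[-0.277, 0.388, 0.001] turn z -0.805
[-0.298, 0.372, 0.001] turn z -0.805
[-0.319, 0.354, 0.001] turn z -0.805
[-0.338, 0.336, 0.001] turn z -0.805
[-0.356, 0.316, 0.001] turn z -0.805
[-0.374, 0.296, 0.001] turn z -0.805
```

play_rows([
  {"linear": [-0.054, 0.473, 0], "turn": [0, 0, -0.805]},
  {"linear": [-0.081, 0.47, 0], "turn": [0, 0, -0.805]},
  {"linear": [-0.107, 0.464, 0], "turn": [0, 0, -0.805]},
  {"linear": [-0.133, 0.458, 0], "turn": [0, 0, -0.805]},
  {"linear": [-0.158, 0.449, 0], "turn": [0, 0, -0.805]},
])

```text
time: 8.35
tool_pos: [507.4, -146.1, 223.3]
tool_rot: [[-0.949, -0.317, -0.002], [-0.317, 0.949, 0.001], [0.001, 0.001, -1.0]]
wrist_force: [-1.5, -0.1, -0.9]
gripper_width: 12.8
grip_force: 44.9
```

play_rows([
  {"linear": [-0.183, 0.44, 0], "turn": [0, 0, -0.805]},
  {"linear": [-0.208, 0.429, 0], "turn": [0, 0, -0.805]},
  {"linear": [-0.232, 0.416, 0], "turn": [0, 0, -0.805]},
  {"linear": [-0.255, 0.403, 0], "turn": [0, 0, -0.805]},
  {"linear": [-0.277, 0.388, 0], "turn": [0, 0, -0.805]},
])

```text
time: 8.85
tool_pos: [515.6, -51.9, 224.2]
tool_rot: [[-0.825, -0.566, 0.0], [-0.566, 0.825, -0.0], [-0.0, -0.0, -1.0]]
wrist_force: [0.1, 0.2, -1.1]
gripper_width: 12.7
grip_force: 44.9
```

play_rows([
  {"linear": [-0.298, 0.372, 0], "turn": [0, 0, -0.805]},
  {"linear": [-0.319, 0.354, 0], "turn": [0, 0, -0.805]},
  {"linear": [-0.338, 0.336, 0], "turn": [0, 0, -0.805]},
  {"linear": [-0.356, 0.316, 0], "turn": [0, 0, -0.805]},
  {"linear": [-0.374, 0.296, 0], "turn": [0, 0, -0.805]},
])

```text
time: 9.35
tool_pos: [523.1, 43.2, 224.2]
tool_rot: [[-0.635, -0.772, 0.0], [-0.772, 0.635, 0.0], [-0.0, -0.0, -1.0]]
wrist_force: [0.6, 0.3, -1.2]
gripper_width: 12.9
grip_force: 44.9
```

```bash
python3 - <<'E'
from h import *
st(); f=optics.grab_frame('wrist'); np.savez('pics/w2.npz',**f)
u,v=proj(f,(523.8,41.6,131)); a,b=int(u)-50,int(v)-40; print(u,v,a,b,f['cam_to_world'][:3,3])
cv2.imwrite('pics/w2.png',f['color'])
o=cv2.resize(f['color'][b:b+75,a:a+100],None,fx=8,fy=8,interpolation=cv2.INTER_CUBIC)
cv2.imwrite('pics/w2c.png',o)
E
```

```text
t 9.35 p [523.1  43.2 224.2] yaw -2.259 zax [ 0.  0. -1.] q [ 0.53  0.56 -1.03  1.78  0.53  1.11  1.77] w 12.9 g 44.9 F [ 0.6  0.3 -1.2] M [ 0.12 -0.07 -0.01]
315.53891049711325 230.44794110694633 265 190 [471.85802417 -19.86834805 435.70708476]
```

View pics/w2c.png

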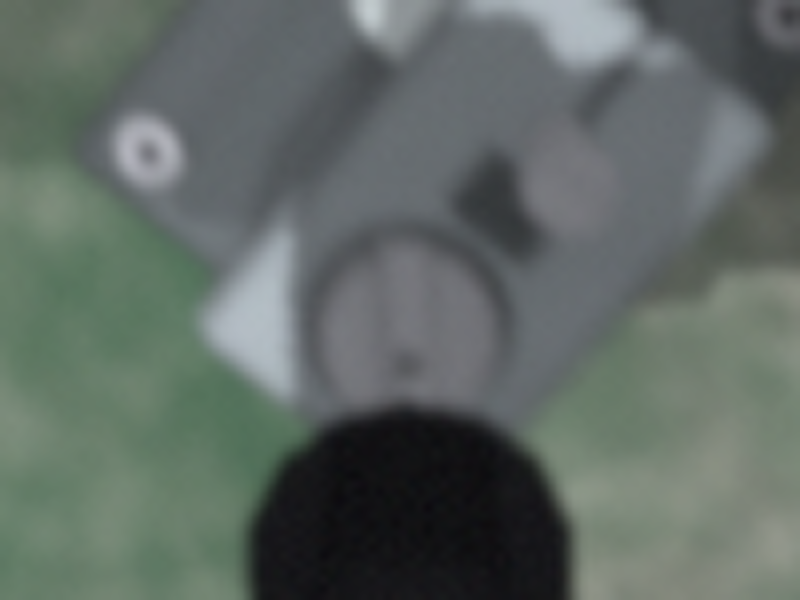

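The view shows the screw head centred at crop (409,330), slot vertical (edges at columns 383 and 432, so already aligned with the blade), contact button at (568,180), and flange below.

```bash
python3 - <<'E'
from h import *
f=np.load('pics/w2.npz')
R=lambda u,v,z:ray(f,(265+(u+.5)/8-.5,190+(v+.5)/8-.5),z)
S=R(409,330,131);C=R(568,178,147);d=S-C
print(S,C,np.hypot(*d[:2]),np.arctan2(d[1],d[0]), 'L/R/top',R(315,330,131),R(503,330,131),R(409,237,131))
a,b=R(408,250,131),R(408,360,131);print('slot yaw',np.arctan2(*(a-b)[1::-1]))
print('flange bottom edge centre',R(411,407,224.2-29.5+8))
rows((S[0],S[1],200))
E
```

```text
[523.91674401  41.95927378 131.        ] [496.97082223  36.51685215 147.        ] 27.49004644751968 0.19929455521156672 L/R/top [532.37639868  34.99271548 131.        ] [515.45744169  48.92554191 131.        ] [516.85191027  33.39372246 131.        ]
slot yaw -2.260578570360258
flange bottom edge centre [516.08318464  33.04766757 202.7       ]
[0.019, -0.021, 0.123] turn z -0.0
[0.019, -0.021, 0.123] turn z -0.0
[0.019, -0.021, 0.123] turn z -0.0
[0.019, -0.021, 0.123] turn z -0.0
[0.019, -0.021, 0.123] turn z -0.0
```

```bash
python3 - <<'E'
from h import *
st(); rows((523.9,42,200)); f=optics.grab_frame('wrist'); g=np.load('pics/w2.npz'); print(f['cam_to_world'][:3,3]-g['cam_to_world'][:3,3]); st()
E
```

```text
t 9.4 p [523.1  47.5 224.7] yaw -2.253 zax [ 0.001  0.004 -1.   ] q [ 0.52  0.56 -1.03  1.78  0.53  1.11  1.77] w 13.1 g 44.9 F [ 0.6  3.9 -0.6] M [ 0.37 -0.09  0.05]
[0.019, -0.02, 0.123] turn z -0.0
[0.019, -0.02, 0.123] turn z -0.0
[0.019, -0.02, 0.123] turn z -0.0
[0.019, -0.02, 0.123] turn z -0.0
[0.019, -0.02, 0.123] turn z -0.0
[0.21172443 3.2047356  0.20571038]
t 9.45 p [523.   45.5 224.6] yaw -2.257 zax [ 0.001  0.002 -1.   ] q [ 0.52  0.56 -1.03  1.78  0.53  1.11  1.77] w 12.9 g 44.9 F [-0.4 -0.  -1.3] M [ 0.12 -0.11  0.04]
```

The arm was still settling, so I'll descend slowly and re-measure.

play_rows([
  {"linear": [0, 0, 0.15], "turn": [0, 0, 0]},
  {"linear": [0, 0, 0.25], "turn": [0, 0, 0]},
  {"linear": [0, 0, 0.15], "turn": [0, 0, 0]},
  {"linear": [0, 0, 0.05], "turn": [0, 0, 0]},
  {"linear": [0, 0, 0], "turn": [0, 0, 0]},
])

```text
time: 9.95
tool_pos: [522.7, 41.0, 199.6]
tool_rot: [[-0.639, -0.769, -0.001], [-0.769, 0.639, -0.0], [0.001, 0.001, -1.0]]
wrist_force: [-1.1, 0.3, -0.7]
gripper_width: 12.6
grip_force: 44.9
```

```bash
python3 - <<'E'
from h import *
st(); rows((523.9,42,197)); f=optics.grab_frame('wrist'); np.savez('pics/w3.npz',**f); print(f['cam_to_world'][:3,3]); st()
u,v=proj(f,(523.9,42,131)); a,b=int(u)-50,int(v)-55; print(u,v,a,b)
cv2.imwrite('pics/w3.png',f['color'])
E
```

```text
t 9.95 p [522.7  41.  199.6] yaw -2.265 zax [-0.001 -0.    -1.   ] q [ 0.51  0.59 -1.    1.81  0.56  1.06  1.74] w 12.6 g 44.9 F [-1.1  0.3 -0.7] M [ 0.1  -0.08 -0.02]
[-0.008, -0.002, 0.013] turn z -0.0
[-0.008, -0.002, 0.013] turn z -0.0
[-0.008, -0.002, 0.013] turn z -0.0
[-0.008, -0.002, 0.013] turn z -0.0
[-0.008, -0.002, 0.013] turn z -0.0
[471.41292104 -21.68880498 411.2130521 ]
t 10.0 p [523.   41.3 200. ] yaw -2.264 zax [-0.  0. -1.] q [ 0.51  0.59 -1.01  1.81  0.56  1.06  1.74] w 12.4 g 44.9 F [ 0.4  0.3 -0.5] M [ 0.13 -0.09  0.03]
316.8700361102027 240.2791022775882 266 185
```

play_rows([
  {"linear": [-0.03, -0.005, 0.05], "turn": [0, 0, 0]},
  {"linear": [0, 0, 0.07], "turn": [0, 0, 0]},
  {"linear": [0, 0, 0.07], "turn": [0, 0, 0]},
  {"linear": [0, 0, 0.07], "turn": [0, 0, 0]},
  {"linear": [0, 0, 0.02], "turn": [0, 0, 0]},
])

```text
time: 10.5
tool_pos: [523.7, 42.3, 188.6]
tool_rot: [[-0.639, -0.769, -0.001], [-0.769, 0.639, -0.0], [0.0, 0.0, -1.0]]
wrist_force: [-0.4, 0.0, -0.9]
gripper_width: 12.8
grip_force: 44.9
```

```bash
python3 - <<'E'
from h import *
st(); f=optics.grab_frame('wrist');st()
E
```

```text
t 10.5 p [523.7  42.3 188.6] yaw -2.264 zax [-0.001 -0.    -1.   ] q [ 0.5   0.6  -0.99  1.83  0.58  1.04  1.73] w 12.8 g 44.9 F [-0.4  0.  -0.9] M [ 0.14 -0.14 -0.06]
t 10.55 p [523.7  42.3 188.6] yaw -2.264 zax [-0. -0. -1.] q [ 0.5   0.6  -0.99  1.83  0.58  1.04  1.73] w 12.5 g 44.9 F [ 0.3  0.2 -1.9] M [ 0.09 -0.09 -0.02]
```

The blade sits in the slot with no contact force. Turning clockwise.

play_rows([
  {"linear": [0, 0, 0], "turn": [0, 0, 0.8]},
  {"linear": [0, 0, 0], "turn": [0, 0, 1]},
  {"linear": [0, 0, 0], "turn": [0, 0, 1]},
  {"linear": [0, 0, 0], "turn": [0, 0, 1]},
  {"linear": [0, 0, 0], "turn": [0, 0, 1]},
])

```text
time: 11.05
tool_pos: [523.9, 42.5, 189.0]
tool_rot: [[-0.858, -0.514, 0.0], [-0.514, 0.858, 0.0], [-0.0, 0.0, -1.0]]
wrist_force: [0.5, 0.5, -1.5]
gripper_width: 12.6
grip_force: 44.9
```

play_rows([
  {"linear": [0, 0, 0], "turn": [0, 0, 1]},
  {"linear": [0, 0, 0], "turn": [0, 0, 1]},
  {"linear": [0, 0, 0], "turn": [0, 0, 1]},
  {"linear": [0, 0, 0], "turn": [0, 0, 1]},
  {"linear": [0, 0, 0], "turn": [0, 0, 1]},
])

```text
time: 11.55
tool_pos: [524.0, 42.6, 189.0]
tool_rot: [[-0.982, -0.19, 0.0], [-0.19, 0.982, 0.0], [-0.0, 0.0, -1.0]]
wrist_force: [0.8, -0.6, -1.8]
gripper_width: 12.8
grip_force: 44.9
```

play_rows([
  {"linear": [0, 0, 0], "turn": [0, 0, 1]},
  {"linear": [0, 0, 0], "turn": [0, 0, 1]},
  {"linear": [0, 0, 0], "turn": [0, 0, 1]},
  {"linear": [0, 0, 0], "turn": [0, 0, 1]},
  {"linear": [0, 0, 0], "turn": [0, 0, 1]},
])

```text
time: 12.05
tool_pos: [524.0, 42.6, 189.0]
tool_rot: [[-0.988, 0.157, 0.0], [0.157, 0.988, 0.0], [-0.0, 0.0, -1.0]]
wrist_force: [-0.3, -1.0, -1.7]
gripper_width: 12.9
grip_force: 44.9
```

play_rows([
  {"linear": [0, 0, 0], "turn": [0, 0, 1]},
  {"linear": [0, 0, 0], "turn": [0, 0, 1]},
  {"linear": [0, 0, 0], "turn": [0, 0, 1]},
  {"linear": [0, 0, 0], "turn": [0, 0, 0.8]},
  {"linear": [0, 0, 0], "turn": [0, 0, 0.5]},
])

```text
time: 12.55
tool_pos: [524.0, 42.6, 189.0]
tool_rot: [[-0.897, 0.441, 0.0], [0.441, 0.897, 0.0], [-0.0, 0.0, -1.0]]
wrist_force: [0.3, -0.7, -1.5]
gripper_width: 12.9
grip_force: 44.9
```

```bash
python3 - <<'E'
from h import *
st(); f=optics.grab_frame('wrist');st()
E
```

```text
t 12.55 p [524.   42.6 189. ] yaw 2.685 zax [ 0.  0. -1.] q [ 0.29  0.49 -0.63  1.83  0.35  0.93  0.62] w 12.9 g 44.9 F [ 0.3 -0.7 -1.5] M [ 0.02 -0.2   0.05]
t 12.6 p [524.   42.6 189. ] yaw 2.684 zax [ 0.  0. -1.] q [ 0.29  0.49 -0.63  1.83  0.35  0.93  0.62] w 12.8 g 44.9 F [-0.3 -0.3 -2.4] M [ 0.04 -0.24  0.1 ]
```

play_rows([
  {"linear": [0, 0, 0], "turn": [0, 0, 0.9]},
  {"linear": [0, 0, 0], "turn": [0, 0, 0.9]},
  {"linear": [0, 0, 0], "turn": [0, 0, 0.9]},
  {"linear": [0, 0, 0], "turn": [0, 0, 0.7]},
  {"linear": [0, 0, 0], "turn": [0, 0, 0.4]},
])

```text
time: 13.1
tool_pos: [524.0, 42.5, 189.0]
tool_rot: [[-0.751, 0.661, 0.0], [0.661, 0.751, 0.0], [-0.0, 0.0, -1.0]]
wrist_force: [1.4, -0.2, -1.7]
gripper_width: 12.6
grip_force: 44.9
```

```bash
python3 - <<'E'
from h import *
st(); f=optics.grab_frame('wrist');st()
E
```

```text
t 13.1 p [524.   42.5 189. ] yaw 2.42 zax [ 0.  0. -1.] q [ 0.25  0.48 -0.56  1.83  0.31  0.92  0.4 ] w 12.6 g 44.9 F [ 1.4 -0.2 -1.7] M [-0.06 -0.25  0.04]
t 13.15 p [524.   42.5 189. ] yaw 2.419 zax [ 0.  0. -1.] q [ 0.25  0.48 -0.56  1.83  0.31  0.92  0.4 ] w 12.9 g 44.9 F [ 0.7 -0.1 -1.4] M [-0.04 -0.26  0.03]
```

play_rows([
  {"linear": [0, 0, 0], "turn": [0, 0, 0.7]},
  {"linear": [0, 0, 0], "turn": [0, 0, 0.7]},
  {"linear": [0, 0, 0], "turn": [0, 0, 0.6]},
  {"linear": [0, 0, 0], "turn": [0, 0, 0.5]},
  {"linear": [0, 0, 0], "turn": [0, 0, 0.3]},
])

```text
time: 13.65
tool_pos: [524.0, 42.4, 189.0]
tool_rot: [[-0.608, 0.794, 0.0], [0.794, 0.608, 0.0], [-0.0, 0.0, -1.0]]
wrist_force: [1.0, 0.4, -1.1]
gripper_width: 12.8
grip_force: 45.0
```

```bash
python3 - <<'E'
from h import *
st(); f=optics.grab_frame('wrist');st()
E
```

```text
t 13.65 p [524.   42.4 189. ] yaw 2.225 zax [ 0.  0. -1.] q [ 0.21  0.47 -0.5   1.83  0.28  0.91  0.24] w 12.8 g 45.0 F [ 1.   0.4 -1.1] M [-0.04 -0.28  0.06]
t 13.7 p [524.   42.5 189. ] yaw 2.224 zax [ 0.  0. -1.] q [ 0.21  0.47 -0.5   1.83  0.28  0.91  0.24] w 12.9 g 45.0 F [ 0.4 -0.1 -1.6] M [-0.06 -0.35  0.04]
```

play_rows([
  {"linear": [0, 0, 0], "turn": [0, 0, 0.5]},
  {"linear": [0, 0, 0], "turn": [0, 0, 0.5]},
  {"linear": [0, 0, 0], "turn": [0, 0, 0.4]},
  {"linear": [0, 0, 0], "turn": [0, 0, 0.3]},
  {"linear": [0, 0, 0], "turn": [0, 0, 0]},
])

```text
time: 14.2
tool_pos: [523.9, 42.4, 189.0]
tool_rot: [[-0.51, 0.86, 0.0], [0.86, 0.51, -0.0], [-0.0, 0.0, -1.0]]
wrist_force: [0.4, 0.4, -1.6]
gripper_width: 12.2
grip_force: 45.1
```

```bash
python3 - <<'E'
from h import *
for i in range(4):
    st(); f=optics.grab_frame('wrist')
u,v=proj(f,(523.9,42,131)); a,b=int(u)-50,int(v)-45; print(u,v,a,b)
np.savez('pics/w4.npz',**f)
cv2.imwrite('pics/w4c.png',cv2.resize(f['color'][b:b+75,a:a+100],None,fx=8,fy=8,interpolation=cv2.INTER_CUBIC))
E
```

```text
t 14.2 p [523.9  42.4 189. ] yaw 2.106 zax [ 0. -0. -1.] q [ 0.19  0.46 -0.47  1.83  0.26  0.91  0.14] w 12.2 g 45.1 F [ 0.4  0.4 -1.6] M [-0.05 -0.32  0.17]
t 14.25 p [523.9  42.5 189. ] yaw 2.107 zax [ 0. -0. -1.] q [ 0.19  0.46 -0.47  1.83  0.26  0.91  0.14] w 12.7 g 45.1 F [-1.1  0.2 -1.8] M [-0.03 -0.28  0.17]
t 14.3 p [523.9  42.4 189. ] yaw 2.107 zax [ 0. -0. -1.] q [ 0.19  0.46 -0.47  1.83  0.26  0.91  0.14] w 13.0 g 45.1 F [ 0.2 -0.4 -1.6] M [-0.02 -0.25  0.15]
t 14.35 p [523.9  42.4 189. ] yaw 2.107 zax [ 0.  0. -1.] q [ 0.19  0.46 -0.47  1.83  0.26  0.91  0.14] w 12.5 g 45.1 F [ 1.   0.  -1.7] M [-0.01 -0.35  0.18]
315.3167290915122 242.58237025160628 265 197
```

View pics/w4c.png

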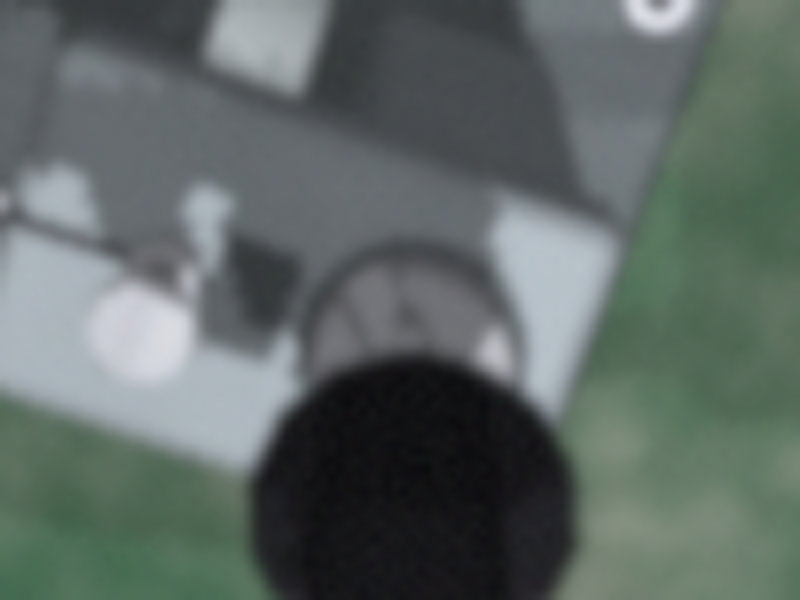

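Mz rose to 0.17 and the slot lies about 27° counter-clockwise of the blade line (edges around (350,320) and (410,290)), which matches the stop at world yaw -0.555, so the large screw is tight. I'll unwind the hand, lift out, and go to the small screw.

play_rows([
  {"linear": [0, 0, 0], "turn": [0, 0, -0.9]},
  {"linear": [0, 0, 0], "turn": [0, 0, -0.9]},
  {"linear": [0, 0, 0], "turn": [0, 0, -0.9]},
  {"linear": [0, 0, 0], "turn": [0, 0, -0.9]},
  {"linear": [0, 0, 0], "turn": [0, 0, -0.7]},
])

```text
time: 14.9
tool_pos: [523.8, 42.4, 189.0]
tool_rot: [[-0.743, 0.669, -0.0], [0.669, 0.743, 0.0], [0.0, -0.0, -1.0]]
wrist_force: [-0.2, -0.8, -1.1]
gripper_width: 12.6
grip_force: 44.9
```

play_rows([
  {"linear": [0, 0, -0.1], "turn": [0, 0, 0]},
  {"linear": [0, 0, -0.2], "turn": [0, 0, 0]},
  {"linear": [0, 0, -0.3], "turn": [0, 0, 0]},
  {"linear": [0, 0, -0.2], "turn": [0, 0, 0]},
  {"linear": [0, 0, -0.1], "turn": [0, 0, 0]},
])

```text
time: 15.4
tool_pos: [524.7, 42.6, 226.5]
tool_rot: [[-0.742, 0.671, 0.002], [0.671, 0.742, 0.0], [-0.002, 0.002, -1.0]]
wrist_force: [0.2, 0.1, -0.9]
gripper_width: 12.6
grip_force: 44.9
```

```bash
python3 - <<'E'
from h import *
st(); rows((534.6,206.6,214),3.82,20)
E
```

```text
t 15.4 p [524.7  42.6 226.5] yaw 2.406 zax [ 0.002  0.    -1.   ] q [ 0.26  0.43 -0.57  1.78  0.27  1.    0.42] w 12.6 g 44.9 F [ 0.2  0.1 -0.9] M [-0.01 -0.2  -0.  ]
[0.128, 0.16, 0.016] turn z -1.012
[0.117, 0.169, 0.016] turn z -1.012
[0.104, 0.177, 0.016] turn z -1.012
[0.092, 0.184, 0.016] turn z -1.012
[0.078, 0.19, 0.016] turn z -1.012
[0.065, 0.195, 0.016] turn z -1.012
[0.051, 0.199, 0.016] turn z -1.012
[0.037, 0.202, 0.016] turn z -1.012
[0.022, 0.204, 0.016] turn z -1.012
[0.008, 0.205, 0.016] turn z -1.012
[-0.007, 0.205, 0.016] turn z -1.012
[-0.021, 0.204, 0.016] turn z -1.012
[-0.035, 0.202, 0.016] turn z -1.012
[-0.05, 0.199, 0.016] turn z -1.012
[-0.064, 0.195, 0.016] turn z -1.012
[-0.077, 0.19, 0.016] turn z -1.012
[-0.09, 0.184, 0.016] turn z -1.012
[-0.103, 0.178, 0.016] turn z -1.012
[-0.116, 0.17, 0.016] turn z -1.012
[-0.127, 0.161, 0.016] turn z -1.012
```

play_rows([
  {"linear": [0.128, 0.16, 0.016], "turn": [0, 0, -1]},
  {"linear": [0.117, 0.169, 0.016], "turn": [0, 0, -1]},
  {"linear": [0.104, 0.177, 0.016], "turn": [0, 0, -1]},
  {"linear": [0.092, 0.184, 0.016], "turn": [0, 0, -1]},
  {"linear": [0.078, 0.19, 0.016], "turn": [0, 0, -1]},
])

```text
time: 15.9
tool_pos: [526.4, 83.6, 222.0]
tool_rot: [[-0.927, 0.374, 0.0], [0.374, 0.927, -0.0], [-0.0, -0.0, -1.0]]
wrist_force: [0.5, 0.0, -1.1]
gripper_width: 12.8
grip_force: 44.9
```

play_rows([
  {"linear": [0.065, 0.195, 0.016], "turn": [0, 0, -1]},
  {"linear": [0.051, 0.199, 0.016], "turn": [0, 0, -1]},
  {"linear": [0.037, 0.202, 0.016], "turn": [0, 0, -1]},
  {"linear": [0.022, 0.204, 0.016], "turn": [0, 0, -1]},
  {"linear": [0.008, 0.205, 0.016], "turn": [0, 0, -1]},
])

```text
time: 16.4
tool_pos: [529.2, 124.5, 218.8]
tool_rot: [[-0.999, 0.034, 0.0], [0.034, 0.999, -0.0], [-0.0, -0.0, -1.0]]
wrist_force: [0.2, -0.1, -0.4]
gripper_width: 12.9
grip_force: 44.9
```

play_rows([
  {"linear": [-0.007, 0.205, 0.016], "turn": [0, 0, -1]},
  {"linear": [-0.021, 0.204, 0.016], "turn": [0, 0, -1]},
  {"linear": [-0.035, 0.202, 0.016], "turn": [0, 0, -1]},
  {"linear": [-0.05, 0.199, 0.016], "turn": [0, 0, -1]},
  {"linear": [-0.064, 0.195, 0.016], "turn": [0, 0, -1]},
])

```text
time: 16.9
tool_pos: [532.2, 165.4, 215.6]
tool_rot: [[-0.951, -0.31, 0.0], [-0.31, 0.951, -0.0], [-0.0, -0.0, -1.0]]
wrist_force: [0.7, 0.1, -1.6]
gripper_width: 13.0
grip_force: 44.9
```

play_rows([
  {"linear": [-0.077, 0.19, 0.016], "turn": [0, 0, -1]},
  {"linear": [-0.09, 0.184, 0.016], "turn": [0, 0, -1]},
  {"linear": [-0.103, 0.178, 0.016], "turn": [0, 0, -1]},
  {"linear": [-0.116, 0.17, 0.016], "turn": [0, 0, -1]},
  {"linear": [-0.127, 0.161, 0.016], "turn": [0, 0, -1]},
])

```text
time: 17.4
tool_pos: [535.3, 206.3, 212.3]
tool_rot: [[-0.788, -0.616, 0.0], [-0.616, 0.788, -0.0], [0.0, -0.0, -1.0]]
wrist_force: [0.4, 0.3, -1.6]
gripper_width: 12.6
grip_force: 44.9
```

play_rows([
  {"linear": [0, 0, 0], "turn": [0, 0, 0]},
  {"linear": [0, 0, 0], "turn": [0, 0, 0]},
  {"linear": [0, 0, 0], "turn": [0, 0, 0]},
  {"linear": [0, 0, 0], "turn": [0, 0, 0]},
  {"linear": [0, 0, 0], "turn": [0, 0, 0]},
])

```text
time: 17.9
tool_pos: [535.3, 205.8, 212.3]
tool_rot: [[-0.79, -0.613, 0.0], [-0.613, 0.79, -0.0], [-0.0, -0.0, -1.0]]
wrist_force: [0.1, -0.3, -1.3]
gripper_width: 12.8
grip_force: 44.9
```

```bash
python3 - <<'E'
from h import *
st(); f=optics.grab_frame('wrist'); np.savez('pics/w5.npz',**f); st()
u,v=proj(f,(534.6,206.6,114)); a,b=int(u)-50,int(v)-40; print(u,v,a,b)
cv2.imwrite('pics/w5c.png',cv2.resize(f['color'][b:b+75,a:a+100],None,fx=8,fy=8,interpolation=cv2.INTER_CUBIC))
E
```

```text
t 17.9 p [535.3 205.8 212.3] yaw -2.481 zax [ 0. -0. -1.] q [ 0.14  0.61 -0.91  1.67  0.53  1.12  1.31] w 12.8 g 44.9 F [ 0.1 -0.3 -1.3] M [ 0.11 -0.14 -0.06]
t 17.95 p [535.2 205.9 212.3] yaw -2.481 zax [ 0. -0. -1.] q [ 0.14  0.61 -0.91  1.67  0.53  1.12  1.31] w 13.1 g 44.9 F [-0.1 -0.2 -1.2] M [ 0.12 -0.14  0.04]
318.19588974907174 229.65373838896633 268 189
```

View pics/w5c.png

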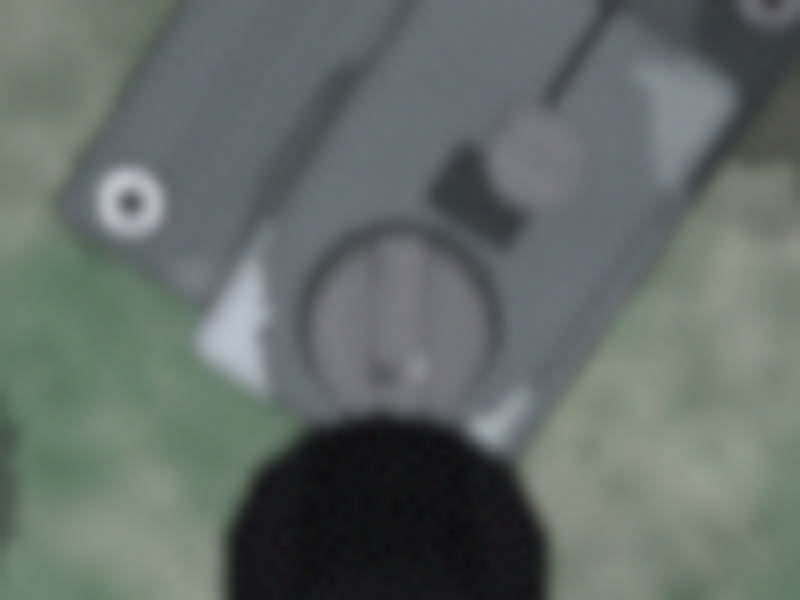

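The slot is vertical in the picture (edges at columns 372 and 425), head centre (400,327), contact (535,158), flange column centre 388. The blade is aligned in turn but needs about 1.3 mm of sideways shift.

```bash
python3 - <<'E'
from h import *
f=np.load('pics/w5.npz')
R=lambda u,v,z:ray(f,(268+(u+.5)/8-.5,189+(v+.5)/8-.5),z)
S=R(399.5,327,114);C=R(535,158,126);d=S-C
print(S,C,np.hypot(*d[:2]),np.arctan2(d[1],d[0]))
rows((S[0],S[1],172),n=5)
E
```

```text
[534.83711815 205.94940398 114.        ] [507.68657542 203.99675147 126.        ] 27.220669028171926 0.0717958496988634
[0.001, 0.001, 0.201] turn z -0.0
[0.001, 0.001, 0.201] turn z -0.0
[0.001, 0.001, 0.201] turn z -0.0
[0.001, 0.001, 0.201] turn z -0.0
[0.001, 0.001, 0.201] turn z -0.0
```

play_rows([
  {"linear": [0.002, 0.003, 0.15], "turn": [0, 0, 0]},
  {"linear": [0.002, 0.003, 0.25], "turn": [0, 0, 0]},
  {"linear": [0.002, 0.003, 0.3], "turn": [0, 0, 0]},
  {"linear": [0, 0.003, 0.15], "turn": [0, 0, 0]},
  {"linear": [0, 0.003, 0.03], "turn": [0, 0, 0]},
])

```text
time: 18.45
tool_pos: [533.8, 206.1, 175.5]
tool_rot: [[-0.789, -0.614, -0.002], [-0.614, 0.789, -0.001], [0.002, 0.001, -1.0]]
wrist_force: [-0.4, 0.2, -1.3]
gripper_width: 12.7
grip_force: 44.9
```

play_rows([
  {"linear": [0, 0, 0.03], "turn": [0, 0, 0]},
  {"linear": [0, 0, 0.03], "turn": [0, 0, 0]},
  {"linear": [0, 0, 0.03], "turn": [0, 0, 0]},
  {"linear": [0, 0, 0.03], "turn": [0, 0, 0]},
  {"linear": [0, 0, 0], "turn": [0, 0, 0]},
])

```text
time: 18.95
tool_pos: [534.6, 206.5, 172.2]
tool_rot: [[-0.789, -0.614, 0.0], [-0.614, 0.789, -0.0], [-0.0, -0.0, -1.0]]
wrist_force: [0.4, 1.2, -1.2]
gripper_width: 12.4
grip_force: 44.9
```

```bash
python3 - <<'E'
from h import *
st()
E
```

```text
t 18.95 p [534.6 206.5 172.2] yaw -2.48 zax [ 0. -0. -1.] q [ 0.12  0.66 -0.89  1.72  0.58  1.05  1.27] w 12.4 g 44.9 F [ 0.4  1.2 -1.2] M [ 0.13 -0.11  0.01]
```

In the slot with no contact force. Turning the small screw clockwise.

play_rows([
  {"linear": [0, 0, 0.02], "turn": [0, 0, 0.8]},
  {"linear": [0, 0, 0], "turn": [0, 0, 1]},
  {"linear": [0, 0, 0], "turn": [0, 0, 1]},
  {"linear": [0, 0, 0], "turn": [0, 0, 1]},
  {"linear": [0, 0, 0], "turn": [0, 0, 1]},
])

```text
time: 19.45
tool_pos: [534.6, 206.8, 171.5]
tool_rot: [[-0.948, -0.318, 0.0], [-0.318, 0.948, 0.0], [-0.0, 0.0, -1.0]]
wrist_force: [-0.2, 0.6, -1.2]
gripper_width: 12.5
grip_force: 44.9
```

play_rows([
  {"linear": [0, 0, 0], "turn": [0, 0, 1]},
  {"linear": [0, 0, 0], "turn": [0, 0, 1]},
  {"linear": [0, 0, 0], "turn": [0, 0, 1]},
  {"linear": [0, 0, 0], "turn": [0, 0, 1]},
  {"linear": [0, 0, 0], "turn": [0, 0, 1]},
])

```text
time: 19.95
tool_pos: [534.6, 206.9, 171.5]
tool_rot: [[-1.0, 0.025, 0.0], [0.025, 1.0, 0.001], [-0.0, 0.001, -1.0]]
wrist_force: [0.6, -0.5, -2.5]
gripper_width: 12.5
grip_force: 44.9
```

play_rows([
  {"linear": [0, 0, 0], "turn": [0, 0, 1]},
  {"linear": [0, 0, 0], "turn": [0, 0, 1]},
  {"linear": [0, 0, 0], "turn": [0, 0, 1]},
  {"linear": [0, 0, 0], "turn": [0, 0, 1]},
  {"linear": [0, 0, 0], "turn": [0, 0, 1]},
])

```text
time: 20.45
tool_pos: [534.6, 207.0, 171.5]
tool_rot: [[-0.931, 0.366, 0.0], [0.366, 0.931, 0.001], [-0.0, 0.001, -1.0]]
wrist_force: [0.2, 0.4, -1.7]
gripper_width: 12.6
grip_force: 44.9
```

play_rows([
  {"linear": [0, 0, 0], "turn": [0, 0, 1]},
  {"linear": [0, 0, 0], "turn": [0, 0, 1]},
  {"linear": [0, 0, 0], "turn": [0, 0, 1]},
  {"linear": [0, 0, 0], "turn": [0, 0, 1]},
  {"linear": [0, 0, 0], "turn": [0, 0, 1]},
])

```text
time: 20.95
tool_pos: [534.7, 207.0, 171.5]
tool_rot: [[-0.75, 0.662, 0.001], [0.662, 0.75, 0.001], [0.0, 0.001, -1.0]]
wrist_force: [0.4, 1.2, -1.7]
gripper_width: 12.8
grip_force: 44.9
```

play_rows([
  {"linear": [0, 0, 0], "turn": [0, 0, 0.8]},
  {"linear": [0, 0, 0], "turn": [0, 0, 0.8]},
  {"linear": [0, 0, 0], "turn": [0, 0, 0.7]},
  {"linear": [0, 0, 0], "turn": [0, 0, 0.7]},
  {"linear": [0, 0, 0], "turn": [0, 0, 0.5]},
])

```text
time: 21.45
tool_pos: [534.8, 206.9, 171.5]
tool_rot: [[-0.568, 0.823, 0.001], [0.823, 0.568, 0.0], [0.0, 0.001, -1.0]]
wrist_force: [0.8, 1.0, -1.5]
gripper_width: 12.7
grip_force: 44.9
```

```bash
python3 - <<'E'
from h import *
for i in range(2): st(); f=optics.grab_frame('wrist')
E
```

```text
t 21.45 p [534.8 206.9 171.5] yaw 2.175 zax [ 0.001  0.    -1.   ] q [-0.13  0.55 -0.44  1.73  0.28  0.93 -0.09] w 12.7 g 44.9 F [ 0.8  1.  -1.5] M [ 0.07 -0.27  0.03]
t 21.5 p [534.7 206.9 171.5] yaw 2.174 zax [ 0.001  0.    -1.   ] q [-0.13  0.55 -0.44  1.73  0.28  0.93 -0.09] w 12.5 g 44.9 F [ 0.2 -0.1 -1.9] M [ 0.12 -0.26  0.08]
```

play_rows([
  {"linear": [0, 0, 0], "turn": [0, 0, 0.6]},
  {"linear": [0, 0, 0], "turn": [0, 0, 0.6]},
  {"linear": [0, 0, 0], "turn": [0, 0, 0.5]},
  {"linear": [0, 0, 0], "turn": [0, 0, 0.4]},
  {"linear": [0, 0, 0], "turn": [0, 0, 0.3]},
])

```text
time: 22.05
tool_pos: [534.7, 206.7, 171.5]
tool_rot: [[-0.423, 0.906, 0.0], [0.906, 0.423, 0.0], [-0.0, 0.0, -1.0]]
wrist_force: [0.7, 0.3, -0.9]
gripper_width: 12.5
grip_force: 45.1
```

```bash
python3 - <<'E'
from h import *
for i in range(3): st(); f=optics.grab_frame('wrist')
E
```

```text
t 22.05 p [534.7 206.7 171.5] yaw 2.008 zax [ 0.  0. -1.] q [-0.16  0.54 -0.4   1.73  0.26  0.92 -0.22] w 12.5 g 45.1 F [ 0.7  0.3 -0.9] M [ 0.15 -0.32  0.15]
t 22.1 p [534.7 206.6 171.5] yaw 2.007 zax [ 0.  0. -1.] q [-0.16  0.54 -0.4   1.73  0.26  0.92 -0.23] w 13.0 g 45.1 F [ 1.  -0.2 -1.3] M [ 0.06 -0.3   0.23]
t 22.15 p [534.7 206.7 171.5] yaw 2.009 zax [ 0.  0. -1.] q [-0.16  0.54 -0.4   1.73  0.26  0.92 -0.22] w 12.8 g 45.1 F [0.1 0.1 0.3] M [ 0.17 -0.34  0.14]
```

Mz is about 0.17 with grip 45.1, the same signature as at the large stop, so the small screw is tight. I'll unwind and lift.

play_rows([
  {"linear": [0, 0, 0], "turn": [0, 0, -0.9]},
  {"linear": [0, 0, 0], "turn": [0, 0, -0.9]},
  {"linear": [0, 0, 0], "turn": [0, 0, -0.9]},
  {"linear": [0, 0, 0], "turn": [0, 0, -0.9]},
  {"linear": [0, 0, 0], "turn": [0, 0, -0.7]},
])

```text
time: 22.7
tool_pos: [534.6, 206.5, 171.4]
tool_rot: [[-0.674, 0.738, -0.0], [0.738, 0.674, 0.0], [0.0, 0.0, -1.0]]
wrist_force: [-0.1, 0.9, -1.1]
gripper_width: 12.6
grip_force: 44.9
```

play_rows([
  {"linear": [0, 0, -0.1], "turn": [0, 0, 0]},
  {"linear": [0, 0, -0.3], "turn": [0, 0, 0]},
  {"linear": [0, 0, -0.5], "turn": [0, 0, 0]},
  {"linear": [0, 0, -0.4], "turn": [0, 0, 0]},
  {"linear": [0, 0, -0.15], "turn": [0, 0, 0]},
])

```text
time: 23.2
tool_pos: [535.5, 207.1, 231.9]
tool_rot: [[-0.672, 0.74, 0.003], [0.74, 0.672, 0.001], [-0.001, 0.003, -1.0]]
wrist_force: [0.5, 0.4, -1.0]
gripper_width: 12.4
grip_force: 44.9
```

```bash
python3 - <<'E'
from h import *
st(); rows((500.2,-243.4,226),n=15)
E
```

```text
t 23.2 p [535.5 207.1 231.9] yaw 2.308 zax [ 0.003  0.001 -1.   ] q [-0.09  0.49 -0.51  1.65  0.27  1.06  0.06] w 12.4 g 44.9 F [ 0.5  0.4 -1. ] M [-0.02 -0.15 -0.03]
[-0.516, -0.548, 0.01] turn z -0.0
[-0.516, -0.548, 0.01] turn z -0.0
[-0.516, -0.548, 0.01] turn z -0.0
[-0.516, -0.548, 0.01] turn z -0.0
[-0.516, -0.548, 0.01] turn z -0.0
[-0.516, -0.548, 0.01] turn z -0.0
[-0.516, -0.548, 0.01] turn z -0.0
[-0.516, -0.548, 0.01] turn z -0.0
[-0.516, -0.548, 0.01] turn z -0.0
[-0.516, -0.548, 0.01] turn z -0.0
[-0.516, -0.548, 0.01] turn z -0.0
[-0.516, -0.548, 0.01] turn z -0.0
[-0.516, -0.548, 0.01] turn z -0.0
[-0.516, -0.548, 0.01] turn z -0.0
[-0.516, -0.548, 0.01] turn z -0.0
```

play_rows([
  {"linear": [-0.516, -0.548, 0], "turn": [0, 0, 0]},
  {"linear": [-0.516, -0.548, 0], "turn": [0, 0, 0]},
  {"linear": [-0.516, -0.548, 0], "turn": [0, 0, 0]},
  {"linear": [-0.516, -0.548, 0], "turn": [0, 0, 0]},
  {"linear": [-0.516, -0.548, 0], "turn": [0, 0, 0]},
])

```text
time: 23.7
tool_pos: [522.5, 55.1, 229.5]
tool_rot: [[-0.673, 0.74, -0.0], [0.74, 0.673, -0.0], [-0.0, -0.001, -1.0]]
wrist_force: [-0.3, -0.0, -1.3]
gripper_width: 12.2
grip_force: 44.9
```

play_rows([
  {"linear": [-0.516, -0.548, 0], "turn": [0, 0, 0]},
  {"linear": [-0.516, -0.548, 0], "turn": [0, 0, 0]},
  {"linear": [-0.516, -0.548, 0], "turn": [0, 0, 0]},
  {"linear": [-0.516, -0.548, 0], "turn": [0, 0, 0]},
  {"linear": [-0.516, -0.548, 0], "turn": [0, 0, 0]},
])

```text
time: 24.2
tool_pos: [510.8, -94.9, 229.6]
tool_rot: [[-0.672, 0.74, -0.0], [0.74, 0.672, -0.0], [0.0, -0.0, -1.0]]
wrist_force: [0.1, 0.0, -0.4]
gripper_width: 12.7
grip_force: 44.9
```

play_rows([
  {"linear": [-0.516, -0.548, 0], "turn": [0, 0, 0]},
  {"linear": [-0.516, -0.548, 0], "turn": [0, 0, 0]},
  {"linear": [-0.516, -0.548, 0], "turn": [0, 0, 0]},
  {"linear": [-0.516, -0.548, 0], "turn": [0, 0, 0]},
  {"linear": [-0.26, -0.274, 0], "turn": [0, 0, 0]},
])

```text
time: 24.7
tool_pos: [499.9, -232.0, 229.2]
tool_rot: [[-0.67, 0.743, -0.001], [0.743, 0.67, -0.001], [-0.0, -0.001, -1.0]]
wrist_force: [-0.3, 0.2, -0.8]
gripper_width: 12.7
grip_force: 44.9
```

play_rows([
  {"linear": [-0.256, -0.274, 0.3], "turn": [0, 0, 0]},
  {"linear": [0, 0, 0.5], "turn": [0, 0, 0]},
  {"linear": [0, 0, 0.5], "turn": [0, 0, 0]},
  {"linear": [0, 0, 0.5], "turn": [0, 0, 0]},
  {"linear": [0, 0, 0], "turn": [0, 0, 0]},
])

```text
time: 25.2
tool_pos: [497.5, -241.8, 154.4]
tool_rot: [[-0.674, 0.739, -0.006], [0.739, 0.674, 0.003], [0.006, -0.002, -1.0]]
wrist_force: [-0.5, 0.7, -0.4]
gripper_width: 12.9
grip_force: 44.9
```

```bash
python3 - <<'E'
from h import *
st(); f=optics.grab_frame('wrist'); st(); rows((500.2,-243.4,110))
E
```

```text
t 25.2 p [ 497.5 -241.8  154.4] yaw 2.311 zax [-0.006  0.003 -1.   ] q [ 0.68  0.54 -0.42  1.8   0.28  0.87  0.87] w 12.9 g 44.9 F [-0.5  0.7 -0.4] M [ 0.04 -0.08  0.02]
t 25.25 p [ 498.7 -242.3  156. ] yaw 2.31 zax [-0.003  0.002 -1.   ] q [ 0.68  0.54 -0.42  1.79  0.28  0.87  0.87] w 12.7 g 44.9 F [-0.4  0.2 -1.5] M [ 0.02 -0.15 -0.04]
[-0.009, 0.002, 0.23] turn z -0.0
[-0.009, 0.002, 0.23] turn z -0.0
[-0.009, 0.002, 0.23] turn z -0.0
[-0.009, 0.002, 0.23] turn z -0.0
[-0.009, 0.002, 0.23] turn z -0.0
```

play_rows([
  {"linear": [0, 0, 0.2], "turn": [0, 0, 0]},
  {"linear": [0, 0, 0.3], "turn": [0, 0, 0]},
  {"linear": [0, 0, 0.25], "turn": [0, 0, 0]},
  {"linear": [0, 0, 0.05], "turn": [0, 0, 0]},
  {"linear": [0, 0, 0], "turn": [0, 0, 0]},
])

```text
time: 25.75
tool_pos: [499.4, -243.5, 124.9]
tool_rot: [[-0.673, 0.74, -0.001], [0.74, 0.673, 0.0], [0.001, -0.0, -1.0]]
wrist_force: [0.2, -0.2, -1.0]
gripper_width: 12.7
grip_force: 44.9
```

```bash
python3 - <<'E'
from h import *
st(); f=optics.grab_frame('wrist'); st(); rows((500.2,-243.4,75))
E
```

```text
t 25.75 p [ 499.4 -243.5  124.9] yaw 2.309 zax [-0.001  0.    -1.   ] q [ 0.67  0.58 -0.4   1.83  0.3   0.8   0.85] w 12.7 g 44.9 F [ 0.2 -0.2 -1. ] M [ 0.05 -0.13  0.02]
t 25.8 p [ 499.8 -243.7  125.3] yaw 2.309 zax [-0.  0. -1.] q [ 0.67  0.58 -0.4   1.83  0.3   0.8   0.85] w 12.8 g 44.9 F [-0.1  1.5 -1. ] M [-0.04 -0.09  0.02]
[-0.0, 0.003, 0.251] turn z -0.0
[-0.0, 0.003, 0.251] turn z -0.0
[-0.0, 0.003, 0.251] turn z -0.0
[-0.0, 0.003, 0.251] turn z -0.0
[-0.0, 0.003, 0.251] turn z -0.0
```

play_rows([
  {"linear": [0, 0.01, 0.1], "turn": [0, 0, 0]},
  {"linear": [0, 0, 0.25], "turn": [0, 0, 0]},
  {"linear": [0, 0, 0.3], "turn": [0, 0, 0]},
  {"linear": [0, 0, 0.3], "turn": [0, 0, 0]},
  {"linear": [0, 0, 0.2], "turn": [0, 0, 0]},
])

```text
time: 26.3
tool_pos: [499.2, -243.2, 77.7]
tool_rot: [[-0.673, 0.74, -0.002], [0.74, 0.673, 0.001], [0.002, -0.001, -1.0]]
wrist_force: [-0.2, -0.0, -0.0]
gripper_width: 12.5
grip_force: 44.9
```

play_rows([
  {"linear": [0, 0, 0.09], "turn": [0, 0, 0]},
  {"linear": [0, 0, 0], "turn": [0, 0, 0]},
  {"linear": [0, 0, 0], "turn": [0, 0, 0]},
  {"linear": [0, 0, 0], "turn": [0, 0, 0]},
  {"linear": [0, 0, 0], "turn": [0, 0, 0]},
])

```text
time: 26.8
tool_pos: [500.2, -243.5, 76.0]
tool_rot: [[-0.673, 0.74, 0.001], [0.74, 0.673, -0.0], [-0.001, 0.0, -1.0]]
wrist_force: [-0.9, -0.8, -0.7]
gripper_width: 13.0
grip_force: 44.9
```

play_rows([
  {"linear": [0, 0, 0.03], "turn": [0, 0, 0]},
  {"linear": [0, 0, 0], "turn": [0, 0, 0]},
  {"linear": [0, 0, 0], "turn": [0, 0, 0]},
  {"linear": [0, 0, 0], "turn": [0, 0, 0]},
  {"linear": [0, 0, 0], "turn": [0, 0, 0]},
])

```text
time: 27.3
tool_pos: [500.0, -243.4, 74.6]
tool_rot: [[-0.673, 0.74, 0.0], [0.74, 0.673, 0.0], [0.0, 0.0, -1.0]]
wrist_force: [0.3, 0.1, -1.7]
gripper_width: 12.9
grip_force: 44.9
```

play_rows([
  {"linear": [0, 0, 0], "turn": [0, 0, 0]},
  {"linear": [0, 0, 0], "turn": [0, 0, 0]},
  {"linear": [0, 0, 0], "turn": [0, 0, 0]},
  {"linear": [0, 0, 0], "turn": [0, 0, 0]},
  {"linear": [0, 0, 0], "turn": [0, 0, 0]},
], gripper=0.4)

```text
time: 27.8
tool_pos: [500.1, -243.5, 74.6]
tool_rot: [[-0.673, 0.74, 0.0], [0.74, 0.673, -0.0], [-0.0, 0.0, -1.0]]
wrist_force: [-0.1, 0.0, -0.3]
gripper_width: 37.7
grip_force: 0.0
```

play_rows([
  {"linear": [0, 0, -0.2], "turn": [0, 0, 0]},
  {"linear": [0, 0, -0.5], "turn": [0, 0, 0]},
  {"linear": [0, 0, -0.8], "turn": [0, 0, 0]},
  {"linear": [0, 0, -0.8], "turn": [0, 0, 0]},
  {"linear": [0, 0, -0.4], "turn": [0, 0, 0]},
])

```text
time: 28.3
tool_pos: [501.5, -243.8, 185.9]
tool_rot: [[-0.673, 0.74, 0.004], [0.74, 0.673, -0.002], [-0.004, 0.002, -1.0]]
wrist_force: [-0.0, -1.0, 0.1]
gripper_width: 37.5
grip_force: 0.0
```

```bash
python3 - <<'E'
from h import *
st(); f=optics.grab_frame('wrist'); s=optics.grab_frame('side')['color']
st(); rows((497,36.6,200),n=10)
u,v=proj(f,(500,-243.5,75)).astype(int); print(u,v)
a,b=max(0,u-60),max(0,v-60)
w=cv2.resize(f['color'][b:b+120,a:a+120],(400,400)); c=cv2.resize(s[200:280,365:445],(400,400))
cv2.imwrite('pics/w6.png',np.hstack([w,c]))
E
```

```text
t 28.3 p [ 501.5 -243.8  185.9] yaw 2.309 zax [ 0.004 -0.002 -1.   ] q [ 0.69  0.51 -0.43  1.76  0.26  0.93  0.89] w 37.5 g 0.0 F [-0.  -1.   0.1] M [-0.07 -0.15  0.04]
t 28.4 p [ 502.  -244.1  185.6] yaw 2.309 zax [ 0.005 -0.002 -1.   ] q [ 0.69  0.51 -0.43  1.76  0.26  0.93  0.89] w 37.5 g 0.0 F [ 0.4  0.5 -0.3] M [-0.01 -0.13  0.01]
[0.528, 0.463, -0.036] turn z -0.0
[0.528, 0.463, -0.036] turn z -0.0
[0.528, 0.463, -0.036] turn z -0.0
[0.528, 0.463, -0.036] turn z -0.0
[0.528, 0.463, -0.036] turn z -0.0
[0.528, 0.463, -0.036] turn z -0.0
[0.528, 0.463, -0.036] turn z -0.0
[0.528, 0.463, -0.036] turn z -0.0
[0.528, 0.463, -0.036] turn z -0.0
[0.528, 0.463, -0.036] turn z -0.0
314 224
```

View pics/w6.png

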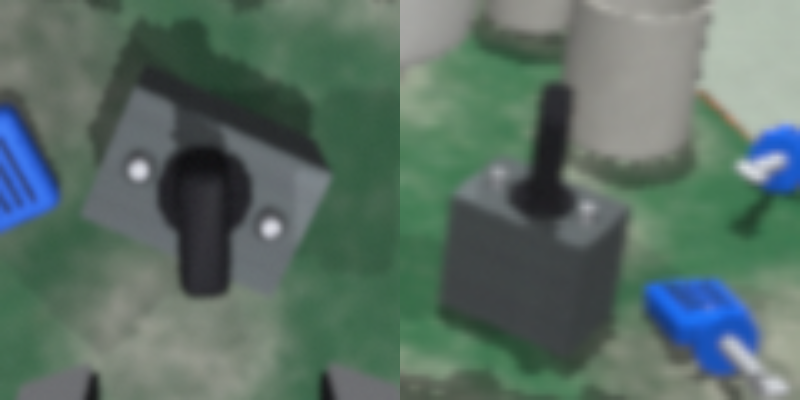

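The driver stands upright in its block (flange on the block at (205,190)). But the blue look-alikes look different from the first side picture, so I'll compare numerically whether they moved.

```bash
python3 - <<'E'
from h import *
def blobs(im):
    h=cv2.cvtColor(im,cv2.COLOR_BGR2HSV); m=cv2.inRange(h,(105,150,60),(130,255,255))
    n,l,s,c=cv2.connectedComponentsWithStats(m)
    o=[]
    for i in range(1,n):
        if s[i,4]>25:
            mu=cv2.moments((l==i).astype(np.uint8)); o.append((c[i].round(1).tolist(),int(s[i,4]),s[i,:4].tolist(),round(.5*np.degrees(np.arctan2(2*mu['mu11'],mu['mu20']-mu['mu02'])))))
    return sorted(o)
for n in('top','side'):
    a=cv2.imread(f'pics/{n}0.png'); b=optics.grab_frame(n)['color']; cv2.imwrite(f'pics/{n}7.png',b)
    print(n); [print(' before',x) for x in blobs(a)]; [print(' now   ',x) for x in blobs(b)]
f=dict(mtx=optics.grab_frame('wrist')['mtx'],cam_to_world=np.load('pics/w1T.npy'))
w=cv2.imread('pics/w1.png'); print('w1')
for x in blobs(w): print(x,ray(f,x[0],8).round(),ray(f,x[0],70).round())
F=optics.grab_frame('top')
for x in blobs(F['color']): print('top now',ray(F,x[0],8).round())
for x in blobs(cv2.imread('pics/top0.png')): print('top0',ray(F,x[0],8).round(),ray(F,x[0],70).round())
E
```

```text
top
 before ([370.6, 244.1], 156, [364, 235, 14, 18], -58)
 before ([410.2, 289.6], 151, [403, 283, 17, 14], 3)
 before ([460.3, 247.4], 169, [452, 238, 17, 18], -69)
 now    ([336.9, 225.9], 229, [327, 216, 21, 20], 30)
 now    ([346.6, 232.2], 32, [344, 228, 7, 10], -56)
 now    ([431.1, 281.9], 39, [425, 279, 12, 7], 20)
 now    ([434.8, 271.0], 222, [426, 262, 19, 20], -88)
side
 before ([356.3, 249.7], 243, [349, 234, 14, 29], -85)
 before ([422.7, 259.2], 396, [414, 247, 20, 27], -71)
 before ([428.3, 223.4], 293, [421, 212, 17, 25], -85)
 now    ([310.7, 270.4], 251, [302, 263, 19, 15], -5)
 now    ([324.2, 269.4], 38, [323, 263, 4, 13], 86)
 now    ([424.6, 263.2], 249, [414, 256, 22, 19], 34)
 now    ([443.7, 231.4], 118, [435, 225, 18, 14], 17)
w1
([162.4, 241.3], 945, [142, 225, 45, 34], -16) [ 520. -440.    8.] [ 504. -409.   70.]
([267.5, 172.6], 1008, [250, 153, 36, 40], 87) [ 449. -298.    8.] [ 444. -288.   70.]
([273.3, 148.8], 163, [262, 143, 24, 12], 15) [ 423. -287.    8.] [ 422. -280.   70.]
([461.5, 238.9], 1102, [437, 219, 48, 41], 27) [554. -68.   8.] [533. -94.  70.]
top now [557. -65.   8.]
top now [541. -89.   8.]
top now [ 422. -287.    8.]
top now [ 448. -297.    8.]
top0 [ 512. -146.    8.] [ 501. -141.   70.]
top0 [ 404. -238.    8.] [ 398. -228.   70.]
top0 [ 505. -360.    8.] [ 494. -344.   70.]
```

```bash
python3 - <<'E'
from h import *
F=optics.grab_frame('side'); T=optics.grab_frame('top')
for uv in((443.7,231.4),(424.6,263.2),(310.7,270.4)): print(uv,ray(F,uv,10).round())
P=ray(F,(443.7,231.4),10); print('in top at',proj(T,P)); 
u,v=proj(T,P).astype(int); t=T['color']; print('top patch'); print(t[v-6:v+7:2,u-16:u+17:4].tolist())
# table edge along row v in top0: orange-red pixels
t0=cv2.imread('pics/top0.png'); h=cv2.cvtColor(t0,cv2.COLOR_BGR2HSV)
e=cv2.inRange(h,(5,140,80),(15,255,255)); print([(r,np.where(e[r,440:])[0]+440) for r in range(v-15,v+16,5)])
print('edge world',[ray(T,(c,r),0).round() for r in (v-10,v+10) for c in (np.where(e[r,440:])[0]+440)[-1:]])
st()
E
```

```text
(443.7, 231.4) [ 517. -437.   10.]
(424.6, 263.2) [ 446. -297.   10.]
(310.7, 270.4) [558. -67.  10.]
in top at [492.67283411 242.2998412 ]
top patch
[[[157, 178, 189], [160, 183, 195], [165, 189, 203], [174, 201, 213], [182, 208, 221], [185, 213, 224], [185, 211, 223], [188, 217, 227], [188, 215, 224]], [[153, 176, 188], [161, 183, 197], [167, 191, 203], [174, 200, 213], [177, 206, 218], [182, 209, 222], [186, 215, 224], [188, 216, 226], [189, 216, 226]], [[149, 174, 185], [160, 184, 193], [167, 192, 203], [172, 200, 212], [184, 208, 221], [187, 212, 222], [186, 214, 225], [186, 216, 226], [188, 217, 226]], [[150, 172, 183], [159, 183, 195], [167, 192, 203], [171, 199, 211], [182, 211, 220], [179, 210, 220], [189, 214, 225], [188, 216, 225], [189, 216, 225]], [[150, 170, 182], [160, 185, 196], [167, 193, 204], [171, 201, 211], [181, 207, 220], [185, 212, 222], [187, 214, 223], [187, 218, 224], [186, 214, 224]], [[152, 174, 185], [160, 183, 195], [168, 194, 205], [172, 198, 211], [177, 203, 218], [179, 205, 219], [187, 213, 224], [188, 216, 225], [187, 216, 226]], [[148, 168, 181], [157, 180, 191], [164, 188, 202], [173, 198, 209], [175, 202, 216], [181, 209, 221], [187, 215, 224], [191, 218, 226], [187, 216, 225]]]
[(227, array([], dtype=int64)), (232, array([493])), (237, array([492])), (242, array([], dtype=int64)), (247, array([490])), (252, array([489])), (257, array([488]))]
edge world [array([ 544., -443.,    0.]), array([ 495., -430.,    0.])]
t 28.7 p [ 499.2 -243.2  181.4] yaw 2.309 zax [-0.002  0.001 -1.   ] q [ 0.69  0.51 -0.43  1.76  0.26  0.92  0.89] w 37.5 g 0.0 F [-0.5  0.5 -0.5] M [-0.04 -0.13  0.01]
```

The blue look-alikes had already toppled by t=5.7 s, when the tool was still 200 mm up and had recorded no contact, and all three rest on the surface. I leave them. Now I close the gripper and go above the large contact.

play_rows([
  {"linear": [0.5, 0.44, -0.04], "turn": [0, 0, 0]},
  {"linear": [0.53, 0.465, -0.04], "turn": [0, 0, 0]},
  {"linear": [0.53, 0.465, -0.04], "turn": [0, 0, 0]},
  {"linear": [0.53, 0.465, -0.04], "turn": [0, 0, 0]},
  {"linear": [0.53, 0.465, -0.04], "turn": [0, 0, 0]},
], gripper=0, newtons=20)

```text
time: 29.2
tool_pos: [496.9, -102.8, 189.9]
tool_rot: [[-0.673, 0.74, -0.001], [0.74, 0.673, 0.0], [0.001, -0.001, -1.0]]
wrist_force: [0.7, 0.4, 0.0]
gripper_width: 1.6
grip_force: 0.0
```

play_rows([
  {"linear": [0.53, 0.465, 0], "turn": [0, 0, 0]},
  {"linear": [0.53, 0.465, 0], "turn": [0, 0, 0]},
  {"linear": [0.53, 0.465, 0], "turn": [0, 0, 0]},
  {"linear": [0.53, 0.465, 0], "turn": [0, 0, 0]},
  {"linear": [0.27, 0.23, 0], "turn": [0, 0, 0]},
])

```text
time: 29.7
tool_pos: [494.5, 25.7, 190.1]
tool_rot: [[-0.675, 0.737, -0.001], [0.737, 0.675, 0.001], [0.002, -0.0, -1.0]]
wrist_force: [-0.4, -0.8, 0.3]
gripper_width: 0.6
grip_force: 0.0
```

play_rows([
  {"linear": [0.27, 0.23, 0], "turn": [0, 0, 0]},
  {"linear": [0, 0, 0], "turn": [0, 0, 0]},
  {"linear": [0, 0, 0], "turn": [0, 0, 0]},
  {"linear": [0, 0, 0], "turn": [0, 0, 0]},
  {"linear": [0, 0, 0], "turn": [0, 0, 0]},
])

```text
time: 30.2
tool_pos: [494.7, 35.9, 190.5]
tool_rot: [[-0.671, 0.741, -0.0], [0.741, 0.671, -0.001], [-0.0, -0.0, -1.0]]
wrist_force: [-0.5, -0.1, 0.3]
gripper_width: 0.3
grip_force: 0.0
```

```bash
python3 - <<'E'
from h import *
st(); rows((496.7,36.5,155))
E
```

```text
t 30.2 p [494.7  35.9 190.5] yaw 2.307 zax [-0.    -0.001 -1.   ] q [ 0.21  0.42 -0.48  1.91  0.25  0.87  0.35] w 0.3 g 0.0 F [-0.5 -0.1  0.3] M [-0.01 -0.18 -0.02]
[-0.004, 0.01, 0.178] turn z -0.0
[-0.004, 0.01, 0.178] turn z -0.0
[-0.004, 0.01, 0.178] turn z -0.0
[-0.004, 0.01, 0.178] turn z -0.0
[-0.004, 0.01, 0.178] turn z -0.0
```

play_rows([
  {"linear": [-0.006, 0.016, 0.15], "turn": [0, 0, 0]},
  {"linear": [-0.006, 0.016, 0.3], "turn": [0, 0, 0]},
  {"linear": [-0.006, 0.016, 0.3], "turn": [0, 0, 0]},
  {"linear": [0, 0, 0.15], "turn": [0, 0, 0]},
  {"linear": [0, 0, 0.05], "turn": [0, 0, 0]},
])

```text
time: 30.7
tool_pos: [495.6, 37.8, 151.3]
tool_rot: [[-0.673, 0.74, -0.002], [0.74, 0.673, -0.0], [0.001, -0.002, -1.0]]
wrist_force: [1.7, -0.4, 0.8]
gripper_width: 0.6
grip_force: 0.0
```

play_rows([
  {"linear": [0, 0, 0.03], "turn": [0, 0, 0]},
  {"linear": [0, 0, 0.05], "turn": [0, 0, 0]},
  {"linear": [0, 0, 0.05], "turn": [0, 0, 0]},
  {"linear": [0, 0, 0.05], "turn": [0, 0, 0]},
  {"linear": [0, 0, 0.04], "turn": [0, 0, 0]},
])

```text
time: 31.2
tool_pos: [496.6, 37.9, 143.8]
tool_rot: [[-0.673, 0.74, 0.0], [0.74, 0.673, -0.0], [-0.0, 0.0, -1.0]]
wrist_force: [-0.1, -0.3, 0.2]
gripper_width: 0.5
grip_force: 0.0
```

```bash
python3 - <<'E'
from h import *
st()
E
```

```text
t 31.2 p [496.6  37.9 143.8] yaw 2.309 zax [ 0. -0. -1.] q [ 0.18  0.48 -0.45  1.96  0.3   0.76  0.3 ] w 0.5 g 0.0 F [-0.1 -0.3  0.2] M [ 0.02 -0.15 -0.06]
```

play_rows([
  {"linear": [0, 0, 0.03], "turn": [0, 0, 0]},
  {"linear": [0, 0, 0.03], "turn": [0, 0, 0]},
  {"linear": [0, 0, 0.02], "turn": [0, 0, 0]},
  {"linear": [0, 0, 0], "turn": [0, 0, 0]},
  {"linear": [0, 0, 0], "turn": [0, 0, 0]},
])

```text
time: 31.7
tool_pos: [496.6, 37.9, 140.6]
tool_rot: [[-0.673, 0.74, 0.0], [0.74, 0.673, 0.0], [-0.0, 0.0, -1.0]]
wrist_force: [0.9, -0.7, -1.0]
gripper_width: 0.8
grip_force: 0.0
```

```bash
python3 - <<'E'
from h import *
for i in range(3): st(); f=optics.grab_frame('wrist')
E
```

```text
t 31.7 p [496.6  37.9 140.6] yaw 2.309 zax [ 0.  0. -1.] q [ 0.18  0.49 -0.45  1.96  0.3   0.76  0.3 ] w 0.8 g 0.0 F [ 0.9 -0.7 -1. ] M [-0.04 -0.16  0.01]
t 31.75 p [496.6  37.9 140.6] yaw 2.309 zax [ 0.  0. -1.] q [ 0.18  0.49 -0.45  1.96  0.3   0.76  0.3 ] w 0.6 g 0.0 F [0.4 0.  0.9] M [ 0.03 -0.14 -0.03]
t 31.8 p [496.6  37.9 140.6] yaw 2.309 zax [ 0.  0. -1.] q [ 0.18  0.49 -0.45  1.96  0.3   0.76  0.3 ] w 0.6 g 0.0 F [ 0.4 -0.4  0.4] M [ 0.02 -0.13 -0.01]
```

```bash
python3 - <<'E'
from h import *
F=optics.grab_frame('side'); b=cv2.imread('pics/side0.png')
for P in((496.7,36.5,147),(496.6,37.9,140.6),(496.6,37.9,170)): print(P,proj(F,P).round(1))
u,v=proj(F,(496.7,36.5,147)).astype(int)
for im in(b,F['color']):
    g=cv2.cvtColor(im,cv2.COLOR_BGR2GRAY)[v-12:v+16,u-12:u+20]
    print('\n'.join(' '.join(f'{x:3d}' for x in r) for r in g)); print()
E
```

```text
(496.7, 36.5, 147) [283.2 244.8]
(496.6, 37.9, 140.6) [282.6 248.1]
(496.6, 37.9, 170) [282.4 234.1]
137 135 133 130 127 124 122 125 127 128 128 128 128 130 133 137 142 144 142 141 141 142 144 146 146 146 144 144 146 156 173 204
142 142 139 133 129 127 126 126 129 130 131 131 134 136 137 141 146 148 150 150 152 155 157 156 154 150 146 143 143 153 164 177
151 157 156 145 136 131 129 128 130 133 135 135 136 139 142 146 151 154 153 152 155 158 160 159 155 150 145 138 135 147 162 172
169 185 186 168 149 141 135 132 131 133 134 135 134 136 140 145 151 152 150 149 150 154 157 158 157 154 147 141 140 147 159 170
179 193 196 182 161 149 142 138 135 135 136 137 136 136 138 141 146 149 148 146 146 149 152 154 153 151 147 145 145 145 152 165
181 193 197 183 164 149 143 140 138 138 141 144 143 140 138 140 143 145 145 143 142 144 147 146 146 143 142 144 145 144 146 157
182 194 198 183 161 146 139 136 137 138 141 146 148 145 141 139 142 144 144 142 141 138 139 137 137 136 139 143 146 144 145 153
182 196 199 183 156 138 132 131 132 134 136 139 141 141 140 139 142 147 147 143 138 135 134 136 139 140
[... 5469 characters left out ...]
 194 194 195 195 195 192 186 171 151 133 121 112 100  89  86
197 199 198 196 194 191 181 165 152 155 144 130 129 127 132 165 188 194 195 196 196 196 196 193 187 172 148 127 120 114 101  90
186 192 188 183 181 180 178 175 172 168 148 128 123 116 119 151 176 187 193 196 196 194 194 188 178 163 140 125 122 121 116 104
163 171 158 142 136 134 134 134 134 133 123 115 113 114 120 126 139 162 182 191 193 190 181 170 154 136 121 118 121 125 125 123
136 145 137 121 113 112 111 110 112 111 111 111 110 111 113 112 109 121 146 168 177 172 158 141 125 116 110 114 120 124 129 129
118 122 122 119 116 114 112 111 110 110 110 110 109 109 108 109 108 106 107 121 140 141 129 118 112 109 107 111 116 120 123 121
```

The side-image numbers show the fingertips ending at row ~235 while the button is at rows 242–245, still up. So the fingertips are above the button. I'll keep descending slowly, watching force.

play_rows([
  {"linear": [0, 0, 0.03], "turn": [0, 0, 0]},
  {"linear": [0, 0, 0.04], "turn": [0, 0, 0]},
  {"linear": [0, 0, 0.04], "turn": [0, 0, 0]},
  {"linear": [0, 0, 0.03], "turn": [0, 0, 0]},
  {"linear": [0, 0, 0], "turn": [0, 0, 0]},
])

```text
time: 32.4
tool_pos: [496.3, 37.9, 134.8]
tool_rot: [[-0.673, 0.74, -0.0], [0.74, 0.673, -0.0], [0.0, -0.0, -1.0]]
wrist_force: [-0.0, -0.2, 0.7]
gripper_width: 0.4
grip_force: 0.0
```

```bash
python3 - <<'E'
from h import *
st(); F=optics.grab_frame('side'); st()
g=cv2.cvtColor(F['color'],cv2.COLOR_BGR2GRAY)[218:262,270:296]
print('\n'.join(' '.join(f'{x:3d}' for x in r) for r in g)); print()
W=optics.grab_frame('wrist'); s=bot.state(); p=np.array(s['tool_pos']); print('tcp in wrist',proj(W,p),proj(W,p+[0,0,27])); print(W['color'][200:480:8,316].tolist())
E
```

```text
t 32.4 p [496.3  37.9 134.8] yaw 2.309 zax [-0. -0. -1.] q [ 0.18  0.5  -0.44  1.97  0.31  0.74  0.29] w 0.4 g 0.0 F [-0.  -0.2  0.7] M [ 0.01 -0.13  0.  ]
t 32.45 p [496.4  37.9 134.8] yaw 2.309 zax [-0. -0. -1.] q [ 0.18  0.5  -0.44  1.97  0.31  0.74  0.29] w 0.2 g 0.0 F [ 0.5  0.1 -0.1] M [-0.01 -0.16 -0.01]
 63  63  78 116 158 176 180 179 174 149 109 110 151 174 179 179 177 166 146 130 126 124 126 128 131 133
 62  70  80 107 150 174 179 179 173 150 109 110 151 174 179 179 177 166 145 131 126 127 127 129 132 136
 75  92 107 125 156 175 179 180 174 149 108 110 151 174 180 180 178 167 147 131 129 130 129 129 131 135
105 111 117 130 158 175 180 179 173 148 109 109 151 174 179 179 177 167 147 131 131 137 137 133 132 133
114 116 119 130 157 175 179 179 174 148 109 109 152 174 179 180 177 167 146 132 131 142 147 146 142 138
117 121 126 140 162 176 179 179 173 149 109 109 152 175 179 179 177 167 147 132 132 143 150 149 146 142
124 130 134 143 162 176 180 179 174 149 109 109 151 174 179 179 177 167 146 132 131 139 144 143 141 137
130 133 133 138 159 176 179 179 174 150 111 111 151 174 179
[... 3677 characters left out ...]
111 110
112 112 113 112 113 115 117 119 119 115 112 111 110 109 110 112 114 118 116 107  95  99 108 110 109 108

tcp in wrist [315.6407187  267.15734718] [315.53084346 283.59229392]
[[64, 62, 59], [59, 58, 54], [50, 48, 45], [63, 63, 62], [90, 87, 82], [106, 101, 97], [107, 104, 97], [107, 103, 98], [88, 85, 83], [113, 108, 107], [102, 96, 95], [86, 82, 78], [56, 61, 54], [50, 57, 46], [46, 54, 41], [41, 51, 34], [42, 52, 36], [45, 53, 40], [50, 56, 46], [51, 59, 48], [51, 55, 48], [45, 48, 43], [51, 49, 48], [63, 59, 57], [71, 67, 65], [70, 67, 64], [206, 204, 202], [251, 250, 249], [251, 250, 249], [251, 249, 249], [250, 249, 248], [133, 143, 149], [38, 73, 88], [38, 73, 88], [26, 24, 22]]
```

play_rows([
  {"linear": [0, 0, 0.04], "turn": [0, 0, 0]},
  {"linear": [0, 0, 0.06], "turn": [0, 0, 0]},
  {"linear": [0, 0, 0.06], "turn": [0, 0, 0]},
  {"linear": [0, 0, 0.05], "turn": [0, 0, 0]},
  {"linear": [0, 0, 0.01], "turn": [0, 0, 0]},
])

```text
time: 33.0
tool_pos: [496.3, 37.9, 125.9]
tool_rot: [[-0.673, 0.74, -0.001], [0.74, 0.673, -0.0], [0.0, -0.0, -1.0]]
wrist_force: [0.2, 0.2, 0.8]
gripper_width: 0.4
grip_force: 0.0
```

```bash
python3 - <<'E'
from h import *
for i in range(3): st(); F=optics.grab_frame('side')
g=cv2.cvtColor(F['color'],cv2.COLOR_BGR2GRAY)[230:252,272:292]
print('\n'.join(' '.join(f'{x:3d}' for x in r) for r in g)); print()
E
```

```text
t 33.0 p [496.3  37.9 125.9] yaw 2.309 zax [-0.001 -0.    -1.   ] q [ 0.17  0.51 -0.43  1.98  0.32  0.72  0.28] w 0.4 g 0.0 F [0.2 0.2 0.8] M [ 0.03 -0.18  0.  ]
t 33.05 p [496.3  37.9 125.9] yaw 2.309 zax [-0. -0. -1.] q [ 0.17  0.51 -0.43  1.98  0.32  0.72  0.28] w 0.2 g 0.0 F [ 0.9  0.  -0.8] M [ 0.02 -0.16  0.03]
t 33.1 p [496.4  37.9 126. ] yaw 2.309 zax [-0.  0. -1.] q [ 0.17  0.51 -0.44  1.98  0.32  0.72  0.28] w 0.3 g 0.0 F [-0.6  0.1  0.3] M [ 0.04 -0.19 -0.05]
125 126 153 174 179 180 177 161 123 114 151 174 179 180 178 165 146 132 133 136
130 134 158 176 179 179 177 163 124 114 151 175 179 179 177 165 146 132 132 135
136 142 162 177 180 180 177 162 125 114 151 174 179 179 176 165 146 132 134 139
144 149 168 180 180 179 177 163 125 111 150 173 179 179 177 166 146 134 140 150
159 166 177 181 180 179 177 162 122 104 146 174 179 180 176 166 146 137 144 154
187 194 192 186 180 179 177 163 121 102 144 173 179 180 177 166 147 141 146 151
195 202 200 190 182 179 178 162 121 102 144 172 178 179 176 167 151 145 146 148
195 201 193 182 179 179 177 162 121 102 145 173 179 179 177 166 1
[... 434 characters left out ...]
 191 169 145 129 127 138 158 152 130 126 128 131 129 129 131
198 208 203 210 217 214 202 174 144 129 127 133 129 123 119 119 121 121 124 130
200 208 204 212 219 219 211 188 160 138 126 122 123 122 120 121 120 119 120 124
201 214 206 209 218 215 201 178 165 155 141 132 129 125 121 120 117 115 115 117
207 220 201 195 204 194 166 148 166 178 161 139 130 129 122 117 112 111 111 112
199 214 196 180 169 151 129 127 165 187 179 156 149 153 144 128 115 111 110 111
192 207 187 159 141 129 114 118 157 180 172 154 156 174 179 161 137 121 114 113
177 193 175 147 128 116 101 102 134 155 153 146 154 177 190 186 171 152 134 122
144 150 141 125 110  96  92  98 111 122 129 137 153 175 192 193 190 184 169 148
```

play_rows([
  {"linear": [0, 0, 0.04], "turn": [0, 0, 0]},
  {"linear": [0, 0, 0.04], "turn": [0, 0, 0]},
  {"linear": [0, 0, 0.04], "turn": [0, 0, 0]},
  {"linear": [0, 0, 0.02], "turn": [0, 0, 0]},
  {"linear": [0, 0, 0], "turn": [0, 0, 0]},
])

```text
time: 33.65
tool_pos: [496.4, 37.9, 120.4]
tool_rot: [[-0.673, 0.74, -0.0], [0.74, 0.673, -0.0], [0.0, -0.0, -1.0]]
wrist_force: [-0.2, 0.0, -0.2]
gripper_width: 0.4
grip_force: 0.0
```

```bash
python3 - <<'E'
from h import *
for i in range(3): st(); F=optics.grab_frame('side')
E
```

```text
t 33.65 p [496.4  37.9 120.4] yaw 2.309 zax [-0. -0. -1.] q [ 0.17  0.52 -0.43  1.98  0.32  0.71  0.28] w 0.4 g 0.0 F [-0.2  0.  -0.2] M [-0.03 -0.12  0.06]
t 33.7 p [496.5  37.9 120.5] yaw 2.309 zax [-0.  0. -1.] q [ 0.17  0.52 -0.43  1.98  0.32  0.71  0.28] w 0.7 g 0.0 F [ 0.1 -0.2 -0.7] M [ 0.01 -0.09 -0.02]
t 33.75 p [496.5  37.9 120.6] yaw 2.309 zax [ 0.  0. -1.] q [ 0.17  0.52 -0.43  1.98  0.32  0.71  0.28] w 0.5 g 0.0 F [-0.1 -0.4 -0.5] M [-0.04 -0.19  0.02]
```

play_rows([
  {"linear": [0, 0, 0.03], "turn": [0, 0, 0]},
  {"linear": [0, 0, 0.03], "turn": [0, 0, 0]},
  {"linear": [0, 0, 0.03], "turn": [0, 0, 0]},
  {"linear": [0, 0, 0.01], "turn": [0, 0, 0]},
  {"linear": [0, 0, 0], "turn": [0, 0, 0]},
])

```text
time: 34.3
tool_pos: [496.4, 37.9, 116.5]
tool_rot: [[-0.673, 0.74, -0.0], [0.74, 0.673, -0.0], [0.0, -0.0, -1.0]]
wrist_force: [0.6, -0.6, 0.5]
gripper_width: 0.4
grip_force: 0.0
```

```bash
python3 - <<'E'
from h import *
for i in range(2): st(); F=optics.grab_frame('side')
g=cv2.cvtColor(F['color'],cv2.COLOR_BGR2GRAY)[234:256,270:294]
print('\n'.join(' '.join(f'{x:3d}' for x in r) for r in g)); print()
E
```

```text
t 34.3 p [496.4  37.9 116.5] yaw 2.309 zax [-0. -0. -1.] q [ 0.16  0.52 -0.43  1.99  0.33  0.7   0.27] w 0.4 g 0.0 F [ 0.6 -0.6  0.5] M [ 0.02 -0.09  0.01]
t 34.35 p [496.5  37.9 116.5] yaw 2.309 zax [-0. -0. -1.] q [ 0.16  0.52 -0.43  1.99  0.33  0.7   0.27] w 0.3 g 0.0 F [ 0.  -0.2 -0. ] M [-0.04 -0.1   0.04]
144 152 159 165 176 181 180 179 177 162 123 111 149 174 180 179 177 167 147 133 137 149 158 161
156 170 187 194 190 184 181 179 177 162 122 104 145 174 180 179 177 167 147 132 135 146 154 159
169 181 195 201 197 187 181 179 177 162 122 101 144 172 178 179 178 167 146 132 134 142 149 154
176 183 195 203 203 192 181 179 177 162 121 102 144 173 179 179 177 167 146 133 133 140 145 147
178 184 196 205 206 194 182 179 177 162 121 101 145 173 179 179 177 167 146 133 135 139 139 140
179 185 198 208 208 196 184 179 178 162 121 102 144 173 179 179 176 167 147 136 138 139 136 136
180 185 199 205 200 189 181 179 177 162 122 101 144 173 179 179 177 166 149 142 142 140 136 137
179 183 197 203 199 189 182 179 177 162 122 101 144 173 179 180 177 167 152 144 141 139 137 139
184 186 199 205 202
[... 624 characters left out ...]
 127 116 110 110 110 111 112
146 159 191 206 188 160 142 128 113 118 157 180 171 153 156 173 177 162 136 120 114 112 111 111
129 142 177 193 175 145 128 115 100 102 133 155 153 146 156 177 190 186 171 152 135 122 114 112
123 128 144 151 142 126 110  97  91  97 111 121 129 137 153 176 191 193 190 184 170 149 128 115
158 139 136 134 131 126 110  98  98 101 104 108 120 131 145 169 187 193 193 193 188 181 162 139
198 185 182 180 177 169 145 112  96  95  99 108 120 130 135 153 177 191 193 194 194 194 189 174
200 198 195 188 181 176 162 128  95  83  88 103 119 127 130 141 169 188 193 194 194 195 195 192
191 194 185 160 140 134 128 115 100  93  97 109 122 128 126 128 154 176 187 193 195 196 197 195
```

play_rows([
  {"linear": [0, 0, 0.03], "turn": [0, 0, 0]},
  {"linear": [0, 0, 0.03], "turn": [0, 0, 0]},
  {"linear": [0, 0, 0.03], "turn": [0, 0, 0]},
  {"linear": [0, 0, 0.01], "turn": [0, 0, 0]},
  {"linear": [0, 0, 0], "turn": [0, 0, 0]},
])

```text
time: 34.9
tool_pos: [496.6, 37.9, 112.6]
tool_rot: [[-0.673, 0.74, 0.0], [0.74, 0.673, -0.0], [-0.0, 0.0, -1.0]]
wrist_force: [-0.5, -0.0, 1.6]
gripper_width: 0.5
grip_force: 0.8
```

```bash
python3 - <<'E'
from h import *
for i in range(2): st(); F=optics.grab_frame('side')
E
```

```text
t 34.9 p [496.6  37.9 112.6] yaw 2.309 zax [ 0. -0. -1.] q [ 0.16  0.53 -0.42  1.99  0.33  0.69  0.27] w 0.5 g 0.8 F [-0.5 -0.   1.6] M [ 0.   -0.12 -0.04]
t 34.95 p [496.6  37.9 112.6] yaw 2.309 zax [ 0.  0. -1.] q [ 0.16  0.53 -0.42  1.99  0.33  0.69  0.27] w 0.5 g 0.8 F [0.7 0.3 1.5] M [ 0.01 -0.13  0.02]
```

Contact felt (about 1.6 N) at a TCP reading near 113. Pressing on slowly.

play_rows([
  {"linear": [0, 0, 0.03], "turn": [0, 0, 0]},
  {"linear": [0, 0, 0.04], "turn": [0, 0, 0]},
  {"linear": [0, 0, 0.04], "turn": [0, 0, 0]},
  {"linear": [0, 0, 0.04], "turn": [0, 0, 0]},
  {"linear": [0, 0, 0.02], "turn": [0, 0, 0]},
])

```text
time: 35.5
tool_pos: [496.6, 37.9, 105.7]
tool_rot: [[-0.673, 0.74, 0.0], [0.74, 0.673, -0.0], [-0.0, 0.0, -1.0]]
wrist_force: [-0.2, 0.7, 4.1]
gripper_width: 0.4
grip_force: 2.1
```

```bash
python3 - <<'E'
from h import *
for i in range(2): st(); F=optics.grab_frame('side')
E
```

```text
t 35.5 p [496.6  37.9 105.7] yaw 2.309 zax [ 0. -0. -1.] q [ 0.16  0.54 -0.42  2.    0.34  0.67  0.26] w 0.4 g 2.1 F [-0.2  0.7  4.1] M [-0.05 -0.06  0.01]
t 35.55 p [496.6  37.9 105.7] yaw 2.309 zax [ 0.  0. -1.] q [ 0.16  0.54 -0.42  2.    0.34  0.67  0.26] w 0.7 g 1.7 F [0.2 0.  3.6] M [-0.08 -0.09 -0.02]
```

play_rows([
  {"linear": [0, 0, 0.02], "turn": [0, 0, 0]},
  {"linear": [0, 0, 0.02], "turn": [0, 0, 0]},
  {"linear": [0, 0, 0.02], "turn": [0, 0, 0]},
  {"linear": [0, 0, 0.01], "turn": [0, 0, 0]},
  {"linear": [0, 0, 0], "turn": [0, 0, 0]},
])

```text
time: 36.1
tool_pos: [496.7, 37.9, 104.4]
tool_rot: [[-0.673, 0.74, 0.001], [0.74, 0.673, -0.001], [-0.001, 0.0, -1.0]]
wrist_force: [-3.2, -0.5, 17.3]
gripper_width: 0.7
grip_force: 8.7
```

play_rows([
  {"linear": [0, 0, 0.01], "turn": [0, 0, 0]},
  {"linear": [0, 0, 0.01], "turn": [0, 0, 0]},
  {"linear": [0, 0, 0], "turn": [0, 0, 0]},
  {"linear": [0, 0, 0], "turn": [0, 0, 0]},
  {"linear": [0, 0, 0], "turn": [0, 0, 0]},
])

```text
time: 36.6
tool_pos: [496.8, 37.9, 104.2]
tool_rot: [[-0.673, 0.74, 0.001], [0.74, 0.673, -0.001], [-0.002, 0.0, -1.0]]
wrist_force: [-4.6, -0.3, 23.1]
gripper_width: 0.3
grip_force: 11.7
```

The hard stop shows at TCP reading 104.4 (17 N rising to 23 N), exactly 10 mm below first contact. Releasing and moving to the small indicator.

play_rows([
  {"linear": [0, 0, -0.1], "turn": [0, 0, 0]},
  {"linear": [0, 0, -0.2], "turn": [0, 0, 0]},
  {"linear": [0, 0, -0.3], "turn": [0, 0, 0]},
  {"linear": [0, 0, -0.3], "turn": [0, 0, 0]},
  {"linear": [0, 0, -0.1], "turn": [0, 0, 0]},
])

```text
time: 37.1
tool_pos: [497.2, 38.0, 143.5]
tool_rot: [[-0.673, 0.74, 0.002], [0.74, 0.673, 0.0], [-0.001, 0.001, -1.0]]
wrist_force: [-0.2, -0.1, 0.1]
gripper_width: 0.1
grip_force: 0.0
```

```bash
python3 - <<'E'
from h import *
st(); F=optics.grab_frame('side'); a=cv2.imread('pics/side0.png')
g=cv2.cvtColor(F['color'],cv2.COLOR_BGR2GRAY)[238:252,274:292]
print('\n'.join(' '.join(f'{x:3d}' for x in r) for r in g)); rows((507.1,204.1,140),n=7)
E
```

```text
t 37.1 p [497.2  38.  143.5] yaw 2.309 zax [ 0.002  0.    -1.   ] q [ 0.18  0.48 -0.45  1.96  0.3   0.76  0.3 ] w 0.1 g 0.0 F [-0.2 -0.1  0.1] M [-0.01 -0.13  0.  ]
186 163 148 140 138 138 139 143 147 150 147 143 141 144 146 146 144 142
185 157 141 135 133 133 136 137 140 143 143 142 141 144 149 149 145 140
184 154 134 128 127 129 130 131 132 134 135 137 139 145 152 152 146 140
188 162 140 130 127 125 125 127 131 134 136 134 135 140 145 147 143 140
198 187 169 152 137 130 131 143 156 161 161 151 142 139 141 140 136 134
206 207 206 191 168 146 146 173 195 203 200 187 158 136 131 130 130 131
203 210 218 214 202 175 150 156 181 196 197 185 159 132 122 121 124 129
205 213 219 219 213 188 160 144 144 149 149 146 134 125 120 119 120 125
205 210 219 215 201 179 164 155 142 134 131 127 123 121 118 115 115 117
201 197 205 193 166 148 166 178 162 139 130 129 123 117 113 111 111 111
196 180 169 152 129 127 165 188 179 158 149 153 145 128 114 110 111 111
188 160 142 130 114 118 158 181 171 154 156 173 179 162 138 121 114 112
175 147 129 116 101 102 133 156 153 146 156 177 190 185 172 152 135 122
142 126 111  98  91  98 111 123 128 137 153 177 192 193 190 184 170 149
[0.415, 0.425, 0.013] turn z -0.0
[0.415, 0.425, 0.013] turn z -0.0
[0.415, 0.425, 0.013] turn z -0.0
[0.415, 0.425, 0.013] turn z -0.0
[0.415, 0.425, 0.013] turn z -0.0
[0.415, 0.425, 0.013] turn z -0.0
[0.415, 0.425, 0.013] turn z -0.0
```

play_rows([
  {"linear": [0.4, 0.41, 0], "turn": [0, 0, 0]},
  {"linear": [0.6, 0.61, 0], "turn": [0, 0, 0]},
  {"linear": [0.6, 0.62, 0], "turn": [0, 0, 0]},
  {"linear": [0.6, 0.62, 0], "turn": [0, 0, 0]},
  {"linear": [0.4, 0.41, 0], "turn": [0, 0, 0]},
])

```text
time: 37.65
tool_pos: [505.0, 189.6, 142.1]
tool_rot: [[-0.675, 0.738, -0.0], [0.738, 0.675, 0.001], [0.001, 0.001, -1.0]]
wrist_force: [0.1, -0.6, 0.3]
gripper_width: 0.4
grip_force: 0.0
```

play_rows([
  {"linear": [0.2, 0.2, 0], "turn": [0, 0, 0]},
  {"linear": [0.105, 0.105, 0], "turn": [0, 0, 0]},
  {"linear": [0, 0, 0], "turn": [0, 0, 0]},
  {"linear": [0, 0, 0], "turn": [0, 0, 0]},
  {"linear": [0, 0, 0], "turn": [0, 0, 0]},
])

```text
time: 38.15
tool_pos: [506.5, 202.3, 142.1]
tool_rot: [[-0.671, 0.741, -0.0], [0.741, 0.671, -0.001], [-0.001, -0.001, -1.0]]
wrist_force: [0.4, -0.1, 0.4]
gripper_width: 0.6
grip_force: 0.0
```

```bash
python3 - <<'E'
from h import *
st(); rows((507.1,204.1,98),n=5)
E
```

```text
t 38.15 p [506.5 202.3 142.1] yaw 2.307 zax [-0.    -0.001 -1.   ] q [-0.14  0.55 -0.44  1.84  0.31  0.82  0.01] w 0.6 g 0.0 F [ 0.4 -0.1  0.4] M [-0.   -0.11  0.06]
[0.005, 0.008, 0.221] turn z -0.0
[0.005, 0.008, 0.221] turn z -0.0
[0.005, 0.008, 0.221] turn z -0.0
[0.005, 0.008, 0.221] turn z -0.0
[0.005, 0.008, 0.221] turn z -0.0
```

play_rows([
  {"linear": [0.007, 0.012, 0.15], "turn": [0, 0, 0]},
  {"linear": [0.007, 0.012, 0.35], "turn": [0, 0, 0]},
  {"linear": [0.007, 0.012, 0.35], "turn": [0, 0, 0]},
  {"linear": [0, 0, 0.2], "turn": [0, 0, 0]},
  {"linear": [0, 0, 0.03], "turn": [0, 0, 0]},
])

```text
time: 38.65
tool_pos: [506.1, 204.7, 97.9]
tool_rot: [[-0.673, 0.74, -0.002], [0.74, 0.673, -0.001], [0.001, -0.002, -1.0]]
wrist_force: [0.2, 0.1, -0.3]
gripper_width: 0.6
grip_force: 0.0
```

play_rows([
  {"linear": [0, 0, 0.02], "turn": [0, 0, 0]},
  {"linear": [0, 0, 0.04], "turn": [0, 0, 0]},
  {"linear": [0, 0, 0.04], "turn": [0, 0, 0]},
  {"linear": [0, 0, 0.04], "turn": [0, 0, 0]},
  {"linear": [0, 0, 0], "turn": [0, 0, 0]},
])

```text
time: 39.15
tool_pos: [507.1, 205.6, 93.6]
tool_rot: [[-0.673, 0.74, 0.001], [0.74, 0.673, 0.0], [-0.0, 0.001, -1.0]]
wrist_force: [-0.5, -0.3, 2.0]
gripper_width: 0.4
grip_force: 0.6
```

```bash
python3 - <<'E'
from h import *
for i in range(2): st(); F=optics.grab_frame('side')
E
```

```text
t 39.15 p [507.1 205.6  93.6] yaw 2.309 zax [ 0.001  0.    -1.   ] q [-0.17  0.61 -0.4   1.88  0.35  0.72 -0.04] w 0.4 g 0.6 F [-0.5 -0.3  2. ] M [-0.02 -0.2  -0.02]
t 39.2 p [507.1 205.6  93.6] yaw 2.309 zax [ 0.001  0.    -1.   ] q [-0.17  0.61 -0.4   1.88  0.35  0.72 -0.04] w 0.5 g 0.6 F [-0.1  0.2  1.2] M [-0.08 -0.17 -0.05]
```

Touched. Pressing about 6 mm to the stop.

play_rows([
  {"linear": [0, 0, 0.03], "turn": [0, 0, 0]},
  {"linear": [0, 0, 0.04], "turn": [0, 0, 0]},
  {"linear": [0, 0, 0.03], "turn": [0, 0, 0]},
  {"linear": [0, 0, 0.02], "turn": [0, 0, 0]},
  {"linear": [0, 0, 0], "turn": [0, 0, 0]},
])

```text
time: 39.75
tool_pos: [507.1, 205.6, 88.6]
tool_rot: [[-0.673, 0.74, 0.0], [0.74, 0.673, 0.0], [-0.0, 0.0, -1.0]]
wrist_force: [1.1, -0.7, 3.3]
gripper_width: 0.5
grip_force: 1.6
```

play_rows([
  {"linear": [0, 0, 0.02], "turn": [0, 0, 0]},
  {"linear": [0, 0, 0.01], "turn": [0, 0, 0]},
  {"linear": [0, 0, 0], "turn": [0, 0, 0]},
  {"linear": [0, 0, 0], "turn": [0, 0, 0]},
  {"linear": [0, 0, 0], "turn": [0, 0, 0]},
])

```text
time: 40.25
tool_pos: [507.1, 205.6, 87.7]
tool_rot: [[-0.673, 0.74, 0.001], [0.74, 0.673, 0.0], [-0.0, 0.001, -1.0]]
wrist_force: [-0.2, -1.0, 5.6]
gripper_width: 0.4
grip_force: 3.0
```

play_rows([
  {"linear": [0, 0, 0.01], "turn": [0, 0, 0]},
  {"linear": [0, 0, 0.01], "turn": [0, 0, 0]},
  {"linear": [0, 0, 0], "turn": [0, 0, 0]},
  {"linear": [0, 0, 0], "turn": [0, 0, 0]},
  {"linear": [0, 0, 0], "turn": [0, 0, 0]},
])

```text
time: 40.75
tool_pos: [507.1, 205.6, 87.6]
tool_rot: [[-0.673, 0.74, 0.001], [0.74, 0.673, -0.0], [-0.001, 0.001, -1.0]]
wrist_force: [-0.9, -1.5, 11.6]
gripper_width: 0.6
grip_force: 5.7
```

Hard stop reached (11.6 N). Release and retreat upward.

play_rows([
  {"linear": [0, 0, -0.1], "turn": [0, 0, 0]},
  {"linear": [0, 0, -0.3], "turn": [0, 0, 0]},
  {"linear": [0, 0, -0.5], "turn": [0, 0, 0]},
  {"linear": [0, 0, -0.6], "turn": [0, 0, 0]},
  {"linear": [0, 0, -0.6], "turn": [0, 0, 0]},
])

```text
time: 41.25
tool_pos: [505.9, 205.3, 171.4]
tool_rot: [[-0.673, 0.739, -0.002], [0.739, 0.673, -0.0], [0.001, -0.002, -1.0]]
wrist_force: [-0.0, 0.3, -0.3]
gripper_width: 0.4
grip_force: 0.0
```

play_rows([
  {"linear": [0, 0, -0.4], "turn": [0, 0, 0]},
  {"linear": [0, 0, -0.2], "turn": [0, 0, 0]},
  {"linear": [0, 0, 0], "turn": [0, 0, 0]},
  {"linear": [0, 0, 0], "turn": [0, 0, 0]},
  {"linear": [0, 0, 0], "turn": [0, 0, 0]},
])

```text
time: 41.75
tool_pos: [506.0, 205.1, 193.5]
tool_rot: [[-0.673, 0.74, -0.002], [0.74, 0.673, -0.001], [0.001, -0.002, -1.0]]
wrist_force: [-0.5, 0.8, -0.6]
gripper_width: 0.3
grip_force: 0.0
```

```bash
python3 - <<'E'
from h import *
st(); F=optics.grab_frame('side'); a=cv2.imread('pics/side0.png'); b=F['color']
# button + bystander check: template match old patches in new side image
for n,P,r in(('contact_s',(507,204,126),7),('contact_l',(496.7,36.5,147),7),('block',(500,-243.5,58),0)):
    if r:
        u,v=proj(F,P).astype(int); t=a[v-r:v+r,u-r:u+r]; m=cv2.matchTemplate(b[v-r-10:v+r+10,u-r-10:u+r+10],t,cv2.TM_CCOEFF_NORMED); _,s,_,l=cv2.minMaxLoc(m); print(n,round(s,2),l[0]-10,l[1]-10)
for n,(u,v),r in(('bottle cap',(192,208),14),('ring',(301,343),26),('bush',(365,303),16),('tub',(316,236),20)):
    t=a[v-r:v+r,u-r:u+r]; m=cv2.matchTemplate(b[v-r-10:v+r+10,u-r-10:u+r+10],t,cv2.TM_CCOEFF_NORMED); _,s,_,l=cv2.minMaxLoc(m); print(n,round(s,2),l[0]-10,l[1]-10)
E
```

```text
t 41.75 p [506.  205.1 193.5] yaw 2.309 zax [-0.002 -0.001 -1.   ] q [-0.12  0.49 -0.46  1.77  0.26  0.94  0.04] w 0.3 g 0.0 F [-0.5  0.8 -0.6] M [-0.08 -0.09  0.02]
contact_s 0.89 0 0
contact_l 0.97 0 0
bottle cap 0.7 1 -1
ring 0.99 0 0
bush 1.0 0 0
tub 1.0 0 0
```

```bash
python3 -c "
from bench import bot
print(bot.sign_off())"
```

```text
the job is handed in; nothing more can be done
None
```

I handed the job in at about 42 s: both clamp screws are tight at their stops, the driver stands back in its block, and both plungers were pressed to their stops and have sprung up again; the three blue look-alike drivers toppled early in the run while the tool was 200 mm up with no contact registered, and I left them on the surface, one of them right at the table edge.

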